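# Clamp the glued scrapers and flash-cure them

### The job

The scrapers' handles have just been glued on: slide every scraper that is there, blade first and lying flat, fully home into a slot of the clamping fixture, one per slot. When all are in, wind the tension wheel clockwise until it feels firm, with the pointer in the green band and not past it, then press the UV torch's button fully and let go. Leave the scrapers clamped in the slots and do not disturb the cup or the orange vat cover.

Things in the scene. Friction and masses are not known exactly. Their poses are not given: they have to be found in the camera images.
- scraper_green: Loose scraper (green handle, steel blade), 70 g, lying flat, may be absent. Origin: underside, middle of the handle; +x towards the blade, z up. Handle 80 x 20 x 24 mm high (x -40 to +40 mm), pinched across its 20 mm width; blade 65 long (x +40 to +105 mm) x 38 wide x 4 mm thick, level with the underside. Best gripped about x = +10 mm (centre of mass).
- tip_green (a point): Middle of the green scraper's blade edge: 105 mm ahead of its body origin, 2 mm above its underside.
- scraper_blue: Loose scraper (blue handle, steel blade), 70 g, lying flat, may be absent. Origin: underside, middle of the handle; +x towards the blade, z up. Handle 80 x 20 x 24 mm high (x -40 to +40 mm), pinched across its 20 mm width; blade 65 long (x +40 to +105 mm) x 38 wide x 4 mm thick, level with the underside. Best gripped about x = +10 mm (centre of mass).
- tip_blue (a point): Middle of the blue scraper's blade edge: 105 mm ahead of its body origin, 2 mm above its underside.
- scraper_yellow: Loose scraper (yellow handle, steel blade), 70 g, lying flat, may be absent. Origin: underside, middle of the handle; +x towards the blade, z up. Handle 80 x 20 x 24 mm high (x -40 to +40 mm), pinched across its 20 mm width; blade 65 long (x +40 to +105 mm) x 38 wide x 4 mm thick, level with the underside. Best gripped about x = +10 mm (centre of mass).
- tip_yellow (a point): Middle of the yellow scraper's blade edge: 105 mm ahead of its body origin, 2 mm above its underside.
- rack: Fixed aluminium clamping fixture. Origin: counter level, below the middle of the slot mouths; +x points into the slots, y left, z up. Base plate 6 mm thick, x -95 to +85, y -125 to +125 mm; its front part is an open apron. Three like slots open to -x. The walls between them (z to 27 mm) have pointed noses reaching x = -14 mm that guide a blade. Bridge over the slots: x 0 to 85 mm, top z 37 mm.
- mouth_right (a point): Centre of the right slot's mouth on its floor (rack x 0, y -75, z 6 mm). Slot 44 mm wide, 54 mm deep to a solid end wall; steel jaw 9 mm above its floor when slack. Any scraper fits any slot. Fully home: blade edge against the end wall; the handle then lies on the apron, its front 11 mm before the mouth.
- mouth_middle (a point): Centre of the middle slot's mouth on its floor (rack x 0, y 0, z 6 mm). Slot 44 mm wide, 54 mm deep to a solid end wall; steel jaw 9 mm above its floor when slack. Any scraper fits any slot. Fully home: blade edge against the end wall; the handle then lies on the apron, its front 11 mm before the mouth.
- mouth_left (a point): Centre of the left slot's mouth on its floor (rack x 0, y 75, z 6 mm). Slot 44 mm wide, 54 mm deep to a solid end wall; steel jaw 9 mm above its floor when slack. Any scraper fits any slot. Fully home: blade edge against the end wall; the handle then lies on the apron, its front 11 mm before the mouth.
- wheel_center (a point): On the tension wheel's upright axis (rack x = 50, y = 0 mm), at the height to grip, z = 64 mm. The black fluted round wheel is 56 mm across, z 49 to 75 mm, 12 mm above the bridge; grip it across the diameter at any yaw.
- wheel (a joint): Tension wheel angle (rad), 0 to 10 (hard stop); grows as it is turned clockwise seen from above, which lowers the jaw. It starts slack (0 to 1.5) and stays where left. Turning it on takes about 0.46 N m at 0, rising steadily to 0.8 N m when firm (about 8.25; green band 7.5 to 9) and 0.9 N m at the stop; turned back, it loosens. Re-grip as often as needed.
- gauge (a joint): Tension pointer: black tab, 30 x 3 mm, on a white strip on the bridge left of the wheel (rack x 30 mm), at rack y = 72 mm + this value, in m. Value = 0.004 x wheel angle. Green band: 0.030 to 0.036 = firm; beyond it, the red band, is too tight; below it is too slack. The blades are gripped from about 0.031 on.
- torch: Fixed compact UV torch, 125 mm long, in a grey cradle, about 60 mm high. Origin: counter level under its middle; +x towards the lens.
- torch_button (a joint): Black rubber button on top of the torch: 0 up, 0.006 m fully pressed (springs back; about 5 N); counts as pressed above 0.004.
- torch_button_top (a point): Centre of the top face of the button (24 mm across, about 76 mm above the counter); press straight down.
- cup: Bystander: empty white ceramic cup, 76 mm wide, 85 mm high, loose. Origin: middle of its underside.
- vat_cover: Bystander: orange translucent resin vat cover, 110 x 160 x 30 mm, loose. Origin: middle of its underside.
There are look-alikes about, which are no part of the job. There is more than one size of the scraper_blue; the job needs the middle-sized.

How it is judged:
By the outcome, as a careful person would: the job done as asked, in the order asked, and still so for the second after the job is handed in, with the robot touching nothing.
Of scraper_green, scraper_blue, scraper_yellow only 2 to 3 are there at a start; the rules pass over those that are not, and their reading is None.
At some moment in a run one of scraper_green, scraper_blue, scraper_yellow may be knocked a few centimetres aside while the robot is not near it.
Once in a run the grip may slacken for a moment while it holds something.
It also fails if it takes over 210 s, if anything falls off the work surface, if the arm or the gripper's body presses on something with over 40 N, if the wrist force passes 120 N, or if a joint passes its speed limit or range.

### The arm

A 6-joint arm with a two-finger parallel gripper is mounted at the origin on the work surface. World frame = base frame: x ahead of the robot, y to its left, z up, the work surface at z = 0. Lengths are in m, angles in degrees, forces in N, time in s.
With the tool pointing down it reaches from about 0.25 to 0.725 m from the base axis. Payload 9.7 kg.
Tool frame: the origin (TCP) lies on the centre line of the jaws, within the pads' length; the fingertips stand 19 mm ahead of it and the grasp point (between the pads) is the TCP; z points along the fingers, y is the direction in which the jaws open and shut (so a half turn about z gives the same grasp; the last joint's range is limited). The gripper opens to 85 mm and grips with 20 to 120 N. Pads are 22 mm wide; open, the fingers measure 114 mm over their backs; the gripper's body (76 mm by 85 mm) begins 54 mm behind the grasp point. The pads swing forward as they close: fully open they stand 13 mm farther back than shut.
Start: joints at [64.114, 4.979, 10.078, 95.1, 0, 90], TCP at [0.24, 0.495, 0.25] pointing down, gripper open.
Joint ranges: [-179.16, 179.16], [-48.56, 103.87], [-65.8, 70.77], [-126.05, 130.52], [-82.76, 87.17], [-180, 180]. Speed limits (degrees/s): [127.2, 127.2, 147.25, 180, 180, 180].

### API

Orientations are given as [roll, pitch, yaw] about the fixed x, y, z axes, in that order (R = Rz(yaw) Ry(pitch) Rx(roll)).
In Python, from workcell import bot gives the robot as it stands.
- The arm moves only by the tool servo_tool, never from a script. Its argument "motion" is a list that holds one entry, the list of rows, each a list of 6 numbers: the shift along the tool's x, y, z in mm, then the turn, a rotation vector about the tool's x, y, z in rad. A call has 1 to 5 rows; each row shifts and turns the commanded pose from where the row before left it, along the tool's axes as they then stand; what a row does not reach is not made up. A row lasts 1/10 s, in which the tool goes at most 50 mm and 8.59 degrees, less where a joint would pass 70% of its speed; a pose out of reach is approached as far as the arm can. A call is refused whole if a number of a shift passes 50 or a number of a turn 0.15, either way. A call with a gripper value outside its range is refused whole. "gripper" is the finger opening in mm, from 0 to 85.4, set as the call begins (left out, the last holds). The fingers move at their own pace and stop on an object; "newtons" is the grip in N (left out, the last holds). Time passes only in rows, so rows that do not move let the fingers close. It gives the time, the measured TCP pose, the force and the opening at its end, in the units of the state.
- bot.get_obs(): the state, without advancing time (a new reading comes with each control period).
- bot.camera(name): name is "scene" or "top" or "wrist"; returns a dict with "color" (420x560x3 uint8, red, green, blue), "fx", "fy", "cx", "cy" (pixels), "R" (3x3) and "t" (3): a world point X has camera coordinates R X + t. Camera axes: x right, y down, z forward; pixel columns grow to the right and rows downward; lengths in m; the calibration is good to about 2 mm. A picture is of the moment at which its call begins. There is no depth.
- bot.job_done(): hands the job in, once; it reports no verdict.
Trained networks look in a picture, given as the dict that the camera call returned (one of the last four; its "shot" number tells which), for a name from the list of things; names that differ only in an ending like _2 or _b are one class to them, and where a whole thing is asked for, a point or a joint stands for the part that bears it (a point fixed in the world has none). Each returns a list of dicts, best first, with "confidence" (0 to 1); they miss things now and then, are a little off and sometimes report something else, mostly with a low value. They report only what shows in the picture. A call takes as long as a camera call. They do not tell look-alikes from the thing itself.
- bot.look_for(picture, label): "rect" ([left, top, width, height] in pixels, round what is visible of it).
The state is a dict: "time": time; "q": joint angles; "qd": joint speeds; "joint_efforts": joint torques, N m; "ee_pos": TCP position; "tcp_rot": TCP orientation; "wrist_force": force on the tool from outside, world axes, zero at the start; "torque": the same for the moment, N m; "opening": finger opening in m.
Only numpy, scipy, OpenCV 4.12 (cv2) and the standard library are available. Lean on these libraries where they do the work, as an engineer would, in place of code of your own. Each camera call takes 0.05 s, during which the arm holds its last target.

## Working session

There is one attempt and no reset: what is moved stays moved. The work goes in short steps, Python scripts to look and compute and a tool call to move; the robot and the scene stay as the last step left them, time stands still between calls to the robot, and variables do not carry over. Pictures are saved under pics/ and viewed, and the job is handed in when it is done.

Besides the shell and the picture viewer there is one more tool, called after "Request:" by a JSON object that holds its "name" and its "arguments". servo_tool: Moves the arm, as the interface text tells. Its arguments: {"type":"object","properties":{"motion":{"type":"array","items":{"type":"array","items":{"type":"array","items":{"type":"number"}}}},"gripper":{"type":"number"},"newtons":{"type":"number"}},"required":["motion"]}

```bash
ls; mkdir -p pics; python3 - <<'E'
from workcell import bot
import cv2
print(bot.get_obs())
for n in ["scene","top","wrist"]:
    p=bot.camera(n); cv2.imwrite(f"pics/{n}0.png",p["color"][:,:,::-1])
    print(n,p["fx"],p["fy"],p["cx"],p["cy"],p["R"],p["t"],p["shot"])
    if n!="wrist" or 1:
      for l in ["scraper_green","scraper_blue","scraper_yellow","rack","wheel","torch","torch_button","cup","vat_cover","gauge"]:
        print(l,[(d["rect"],round(d["confidence"],2)) for d in bot.look_for(p,l)])
E
```

```text
pics
{'time': 0.0, 'q': array([6.41134280e+01, 5.01155205e+00, 1.00351003e+01, 9.50991695e+01,
       1.03287236e-03, 8.99984538e+01]), 'qd': array([-0.01588723,  0.05694251,  0.02527025, -0.05756098, -0.12081001,
        0.02265634]), 'joint_efforts': array([ 3.22715736e-03, -5.20387137e+01,  4.64804757e+01,  1.62244641e-02,
        2.57454549e-04,  1.46391648e-05]), 'ee_pos': array([0.24003473, 0.49463798, 0.2495845 ]), 'tcp_rot': array([-1.79924379e+02, -1.03491214e-03,  1.54114973e+02]), 'wrist_force': array([0.31473807, 0.65480873, 0.55287762]), 'torque': array([-0.04093021,  0.01028763, -0.02015762]), 'opening': 0.08573952999958571}
scene 543.8044423206157 543.8044423206157 279.81754508375076 216.682503706871 [[ 0.3736154   0.92736792  0.02000687]
 [ 0.51755275 -0.19051393 -0.8341724 ]
 [-0.76977313  0.32201427 -0.55114076]] [-0.21167082 -0.17179726  2.16724805] 1
scraper_green [([194.8, 235.7, 22.3, 32.2], 0.66), ([226.1, 229.4, 25.3, 28.9], 0.42)]
scraper_blue [([225.1, 229.1, 27.2, 30.0], 0.88), ([242.9, 214.0, 25.9, 6.6], 0.7), ([123.1, 211.9, 62.3, 14.5], 0.67)]
scraper_ye
[... 1023 characters left out ...]
.9], 0.68)]
torch [([311.0, 120.0, 45.4, 31.9], 0.67)]
torch_button [([407.4, 187.5, 14.8, 46.3], 0.72), ([321.4, 186.8, 17.9, 50.2], 0.7), ([336.8, 126.3, 6.6, 9.2], 0.55)]
cup [([319.2, 189.3, 21.1, 49.0], 0.7), ([114.0, 168.7, 37.2, 31.2], 0.61)]
vat_cover [([378.9, 110.6, 65.7, 47.5], 0.56)]
gauge []
wrist 355.7419733994709 355.7419733994709 275.4172959743819 212.27844353259044 [[ 4.36035485e-01  8.99929429e-01 -2.81346803e-04]
 [ 8.69475762e-01 -4.21199335e-01  2.58075607e-01]
 [ 2.32131330e-01 -1.12774747e-01 -9.66124682e-01]] [-0.5490094  -0.03302502  0.37883661] 3
scraper_green []
scraper_blue []
scraper_yellow []
rack []
wheel []
torch []
torch_button []
cup []
vat_cover []
gauge []
```

```bash
python3 - <<'E'
import cv2
a=cv2.imread("pics/top0.png"); cv2.imwrite("pics/top0c.png",cv2.resize(a[90:320,90:460],None,fx=2.15,fy=2.15,interpolation=cv2.INTER_CUBIC))
a=cv2.imread("pics/scene0.png"); cv2.imwrite("pics/scene0c.png",cv2.resize(a[170:340,110:430],None,fx=2.5,fy=2.5,interpolation=cv2.INTER_CUBIC))
E
```

```text
(no output)
```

View pics/top0c.png

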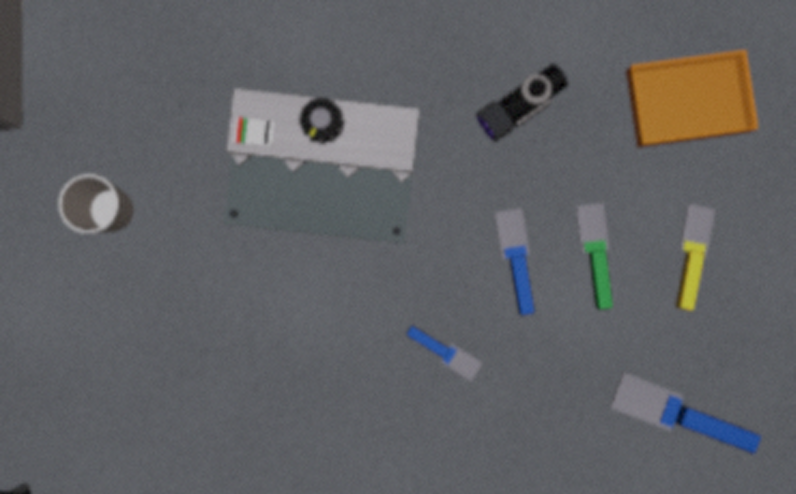

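View pics/scene0c.png

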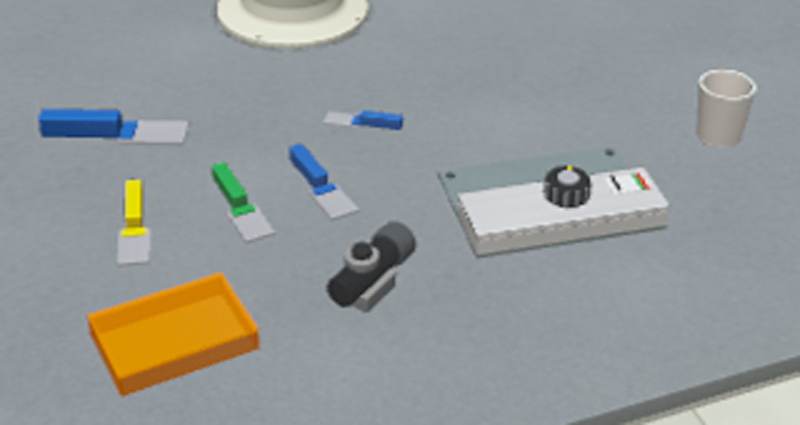

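View pics/wrist0.png

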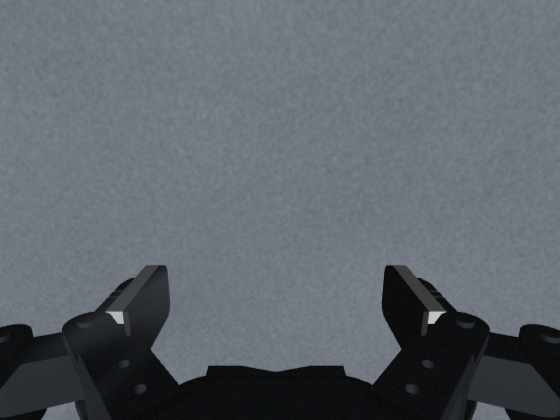

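The blue candidates in the top image are (328,212), about 50 px long, (296,254), small, and (410,282), large. The one at (328,212) is the middle size and matches the green and yellow length (145 mm ≈ 50 px). All three scrapers are present. Next I measure the coarse poses.

```bash
cat > h.py <<'E'
from workcell import bot
import numpy as np, cv2
def cam(n,save=None):
    p=bot.camera(n); p["R"]=np.array(p["R"]);p["t"]=np.array(p["t"])
    if save: cv2.imwrite(f"pics/{save}.png",p["color"][:,:,::-1])
    return p
def ray(p,uv,z):
    uv=np.atleast_2d(np.array(uv,float))
    d=np.c_[(uv[:,0]-p["cx"])/p["fx"],(uv[:,1]-p["cy"])/p["fy"],np.ones(len(uv))]@p["R"]
    C=-p["R"].T@p["t"]
    return C+d*((z-C[2])/d[:,2])[:,None]
def proj(p,X):
    c=np.atleast_2d(X)@p["R"].T+p["t"]
    return np.c_[p["fx"]*c[:,0]/c[:,2]+p["cx"],p["fy"]*c[:,1]/c[:,2]+p["cy"]]
def tri(obs):  # [(p,uv),...]
    A=[];b=[]
    for p,uv in obs:
        P=np.array([[p["fx"],0,p["cx"]],[0,p["fy"],p["cy"]],[0,0,1]])@np.c_[p["R"],p["t"]]
        for k in (0,1):
            r=P[k]-uv[k]*P[2]; A.append(r[:3]);b.append(-r[3])
    return np.linalg.lstsq(np.array(A),np.array(b),rcond=None)[0]
HUE={"blue":(100,130),"green":(50,85),"yellow":(24,36),"orange":(8,20)}
def blobs(p,c,minA=60):
    h=cv2.cvtColor(p["color"],cv2.COLOR_RGB2HSV); lo,hi=HUE[c]
    m=cv2.inRange(h,(lo,110,50),(hi,255,255))
    n,lab,st,ce=cv2.connectedComponentsWithStats(m)
    out=[]
    for i in range(1,n):
        if st[i,4]>=minA:
            pts=np.argwhere(lab==i)[:,::-1].astype(np.float32)
            out.append((st[i,4],ce[i],cv2.minAreaRect(pts),pts))
    return sorted(out,key=lambda o:-o[0])
def state():
    o=bot.get_obs()
    print("t%.1f"%o["time"],"p",np.round(o["ee_pos"]*1000,1),"rot",np.round(o["tcp_rot"],1),"F",np.round(o["wrist_force"],1),"op %.1f"%(o["opening"]*1000),"q",np.round(o["q"],0))
    return o
def R_(rot):
    from scipy.spatial.transform import Rotation as r
    return r.from_euler("xyz",rot,degrees=True).as_matrix()
def totool(target,yaw=None):
    o=bot.get_obs(); R=R_(o["tcp_rot"]); d=R.T@((np.array(target)-o["ee_pos"])*1000)
    print("tool shift mm",np.round(d,1), "dist %.0f"%np.linalg.norm(d))
    if yaw is not None:
        dy=(o["tcp_rot"][2]-yaw+180)%360-180
        print("turn about tool z %.3f rad (%.1f deg)"%(np.radians(dy),dy))
E
python3 - <<'E'
from h import *
p=cam("top")
for c in ("blue","green","yellow"):
    for a,ce,r,pts in blobs(p,c,20):
        W=ray(p,cv2.boxPoints(r),0.012)
        w=ray(p,pts,0.012)[:,:2]; m=w.mean(0); u,s,v=np.linalg.svd(w-m); 
        d=v[0]*np.sign(v[0][0]); e=(w-m)@d
        print(c,a,np.round(ce),"ctr",np.round(m*1000),"ang",round(np.degrees(np.arctan2(d[1],d[0])),1),"ext",np.round(np.array([e.min(),e.max()])*1000))
print("button",ray(p,[[340.1,130.9]],.076)*1000)
print("wheel",ray(p,[[240,145]],.075)*1000)
w=cam("wrist"); o=bot.get_obs(); R=R_(o["tcp_rot"])
print("cam in tool", R.T@(-w["R"].T@w["t"]-o["ee_pos"])*1000, "view dir", R.T@w["R"][2], "right",R.T@w["R"][0])
E
```

```text
blue 806 [540.  91.] ctr [ 819. -751.] ang -0.4 ext [-105.  109.]
blue 451 [420. 288.] ctr [ 237. -368.] ang 68.1 ext [-71.  65.]
blue 240 [332. 219.] ctr [ 441. -114.] ang 9.7 ext [-48.  44.]
blue 139 [290. 250.] ctr [354.  10.] ang 57.6 ext [-33.  37.]
green 223 [369. 217.] ctr [ 446. -223.] ang 7.7 ext [-47.  44.]
yellow 242 [411. 217.] ctr [ 443. -349.] ang -10.0 ext [-47.  44.]
button [[ 687.83226079 -133.14881943   76.        ]]
wheel [[651.42157143 147.30333445  75.        ]]
cam in tool [  66.17454096   -0.92709635 -124.09440042] view dir [-2.58092985e-01 -1.17410976e-04  9.66120074e-01] right [5.53423301e-04 9.99999811e-01 2.69371927e-04]
```

Request:
{"name": "servo_tool", "arguments": {"motion": [[[0,0,0,0,0,0.148],[0,0,0,0,0,0.148],[0,0,0,0,0,0.148],[0,0,0,0,0,0.148],[0,0,0,0,0,0.148]]], "gripper": 50, "newtons": 60}}

```text
time: 2.25
ee_pos: [0.2401, 0.4948, 0.2503]
tcp_rot: [-180.0, 0.0, 111.4]
wrist_force: [-0.6, -0.6, -0.5]
opening: 0.0499
```

Request:
{"name": "servo_tool", "arguments": {"motion": [[[0,0,0,0,0,0.148],[0,0,0,0,0,0.148],[0,0,0,0,0,0.148],[0,0,0,0,0,0.148],[0,0,0,0,0,0.148]]]}}

```text
time: 2.75
ee_pos: [0.2401, 0.4948, 0.2503]
tcp_rot: [180.0, -0.0, 69.0]
wrist_force: [-0.4, -0.4, 0.4]
opening: 0.05
```

Request:
{"name": "servo_tool", "arguments": {"motion": [[[0,0,0,0,0,0.148],[0,0,0,0,0,0.148],[0,0,0,0,0,0.148],[0,0,0,0,0,0.148],[0,0,0,0,0,0.148]]]}}

```text
time: 3.25
ee_pos: [0.3761, 0.3838, 0.2502]
tcp_rot: [-172.7, 2.1, 42.0]
wrist_force: [0.3, 0.8, 0.0]
opening: 0.0499
```

Request:
{"name": "servo_tool", "arguments": {"motion": [[[0,0,0,0,0,0.148],[0,0,0,0,0,0.148],[0,0,0,0,0,0]]]}}

```text
time: 3.55
ee_pos: [0.4225, 0.3162, 0.2499]
tcp_rot: [-170.0, 4.5, 31.8]
wrist_force: [0.5, -0.4, -0.6]
opening: 0.05
```

```bash
python3 - <<'E'
from h import *
state(); totool([.44,-.11,.25],10)
E
```

```text
t3.5 p [422.5 316.2 249.9] rot [-170.     4.5   31.8] F [ 0.5 -0.4 -0.6] op 50.0 q [ 32.   6.  10.  99.  10. 180.]
tool shift mm [-209.3  368.5  -48.4] dist 427
turn about tool z 0.381 rad (21.8 deg)
```

```bash
cat >> h.py <<'E'
def go(target,yaw,n=None):
    """rows (tool shift mm + rotvec) to reach target with tool down at yaw; prints per-row for n rows (tilt first in tool axes)"""
    from scipy.spatial.transform import Rotation as r
    o=bot.get_obs(); A=r.from_euler("xyz",o["tcp_rot"],degrees=True); B=r.from_euler("xyz",[180,0,yaw],degrees=True)
    rv=(A.inv()*B).as_rotvec(); d=A.inv().apply((np.array(target)-o["ee_pos"])*1000)
    if n is None: n=int(max(1,np.ceil(np.abs(rv).max()/.148),np.ceil(np.linalg.norm(d)/48)))
    # equal rotation per row, equal straight world shift per row
    st=r.from_rotvec(rv/n); rows=[]
    W=(np.array(target)-o["ee_pos"])*1000/n; cur=A
    for i in range(n):
        rows.append(np.r_[np.round(cur.inv().apply(W),1),np.round(rv/n,4)]); cur=cur*st
    print("n",n)
    for q in rows: print([float(x) for x in q])
E
python3 - <<'E'
from h import *
go([.4225,.3162,.25],100)
E
```

```text
n 9
[-0.0, -0.0, -0.0, -0.0223, -0.0039, -0.1325]
[-0.0, -0.0, -0.0, -0.0223, -0.0039, -0.1325]
[-0.0, -0.0, -0.0, -0.0223, -0.0039, -0.1325]
[-0.0, -0.0, -0.0, -0.0223, -0.0039, -0.1325]
[-0.0, -0.0, -0.0, -0.0223, -0.0039, -0.1325]
[-0.0, -0.0, -0.0, -0.0223, -0.0039, -0.1325]
[-0.0, -0.0, -0.0, -0.0223, -0.0039, -0.1325]
[-0.0, -0.0, -0.0, -0.0223, -0.0039, -0.1325]
[-0.0, -0.0, -0.0, -0.0223, -0.0039, -0.1325]
```

Request:
{"name": "servo_tool", "arguments": {"motion": [[[0,0,0,-0.022,-0.004,-0.132],[0,0,0,-0.022,-0.004,-0.132],[0,0,0,-0.022,-0.004,-0.132],[0,0,0,-0.022,-0.004,-0.132],[0,0,0,-0.022,-0.004,-0.132]]]}}

```text
time: 4.05
ee_pos: [0.4198, 0.3203, 0.2503]
tcp_rot: [-174.9, 0.4, 70.3]
wrist_force: [-0.4, -0.7, -0.6]
opening: 0.05
```

Request:
{"name": "servo_tool", "arguments": {"motion": [[[0,0,0,-0.022,-0.004,-0.132],[0,0,0,-0.022,-0.004,-0.132],[0,0,0,-0.022,-0.004,-0.132],[0,0,0,-0.022,-0.004,-0.132],[0,0,0,0,0,0]]]}}

```text
time: 4.55
ee_pos: [0.4195, 0.3203, 0.2507]
tcp_rot: [-179.9, -0.1, 100.4]
wrist_force: [-0.2, 1.1, 0.2]
opening: 0.0503
```

```bash
python3 - <<'E'
from h import *
state();go([.46,-.0,.28],180)
E
```

```text
t4.5 p [419.5 320.3 250.7] rot [-1.799e+02 -1.000e-01  1.004e+02] F [-0.2  1.1  0.2] op 50.3 q [ 37.   2.   7.  95.   0. 117.]
n 10
[-32.2, -1.8, -3.0, 0.0, -0.0002, -0.1389]
[-31.7, -6.2, -3.0, 0.0, -0.0002, -0.1389]
[-30.5, -10.6, -3.0, 0.0, -0.0002, -0.1389]
[-28.7, -14.7, -3.0, 0.0, -0.0002, -0.1389]
[-26.4, -18.5, -3.0, 0.0, -0.0002, -0.1389]
[-23.6, -22.0, -2.9, 0.0, -0.0002, -0.1389]
[-20.3, -25.1, -2.9, 0.0, -0.0002, -0.1389]
[-16.7, -27.6, -2.9, 0.0, -0.0002, -0.1389]
[-12.7, -29.7, -2.9, 0.0, -0.0002, -0.1389]
[-8.5, -31.2, -2.9, 0.0, -0.0002, -0.1389]
```

Request:
{"name": "servo_tool", "arguments": {"motion": [[[-32,-2,-3,0,0,-0.139],[-32,-6,-3,0,0,-0.139],[-30,-11,-3,0,0,-0.139],[-29,-15,-3,0,0,-0.139],[-26,-18,-3,0,0,-0.139]]]}}

```text
time: 5.05
ee_pos: [0.4391, 0.1591, 0.2654]
tcp_rot: [-180.0, -0.1, 140.1]
wrist_force: [0.3, 0.1, 0.5]
opening: 0.0501
```

Request:
{"name": "servo_tool", "arguments": {"motion": [[[-24,-22,-3,0,0,-0.139],[-20,-25,-3,0,0,-0.139],[-17,-28,-3,0,0,-0.139],[-13,-30,-3,0,0,-0.139],[-8,-31,-3,0,0,-0.139]]]}}

```text
time: 5.55
ee_pos: [0.4591, -0.0018, 0.2802]
tcp_rot: [179.9, -0.1, 179.9]
wrist_force: [-0.1, 0.1, -0.3]
opening: 0.0498
```

```bash
python3 - <<'E'
from h import *
state(); p=cam("wrist","w1")
for l in ["scraper_green","scraper_blue","scraper_yellow","rack","wheel","torch_button"]:
    print(l,[(d["rect"],round(d["confidence"],2)) for d in bot.look_for(p,l)])
E
```

```text
t5.5 p [459.1  -1.8 280.2] rot [ 1.799e+02 -1.000e-01  1.799e+02] F [-0.1  0.1 -0.3] op 49.8 q [-0. -7.  2. 99.  0. -0.]
scraper_green [([54.3, 122.4, 64.2, 128.1], 0.9)]
scraper_blue [([222.5, 26.1, 97.3, 77.8], 0.92), ([0.0, 0.0, 43.3, 36.2], 0.66), ([155.7, 116.3, 56.0, 125.4], 0.58)]
scraper_yellow []
rack [([294.6, 209.4, 231.2, 174.5], 0.62)]
wheel [([412.8, 378.1, 14.1, 10.5], 0.56)]
torch_button []
```

View pics/w1.png

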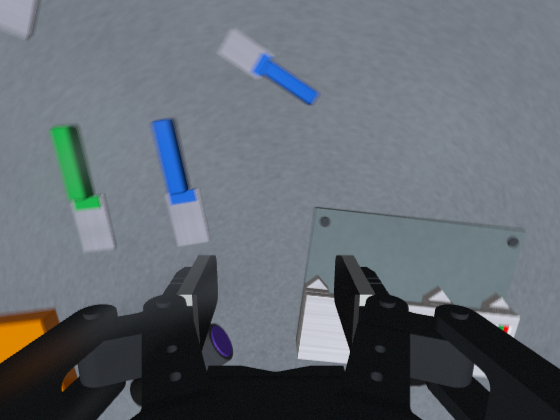

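Request:
{"name": "servo_tool", "arguments": {"motion": [[[-32,33,0,0,0,0],[-32,33,0,0,0,0],[-32,33,0,0,0,0],[-32,33,0,0,0,0],[0,0,0,0,0,0]]]}}

```text
time: 6.4
ee_pos: [0.5896, 0.1357, 0.2757]
tcp_rot: [180.0, -0.4, 180.0]
wrist_force: [0.2, -0.3, -0.2]
opening: 0.0501
```

```bash
python3 - <<'E'
from h import *
state(); p=cam("wrist","w2")
np.save("w2.npy",p,allow_pickle=True)
E
```

```text
t6.4 p [589.6 135.7 275.7] rot [180.   -0.4 180. ] F [ 0.2 -0.3 -0.2] op 50.1 q [ 13.  14.  23. 100.   0.  13.]
```

View pics/w2.png

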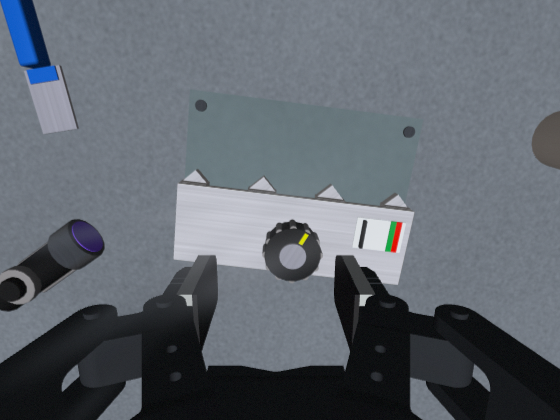

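```bash
python3 - <<'E'
import cv2
a=cv2.imread("pics/w2.png"); cv2.imwrite("pics/w2c.png",cv2.resize(a[85:295,165:430],None,fx=3,fy=2.85,interpolation=cv2.INTER_CUBIC))
E
```

```text
(no output)
```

View pics/w2c.png

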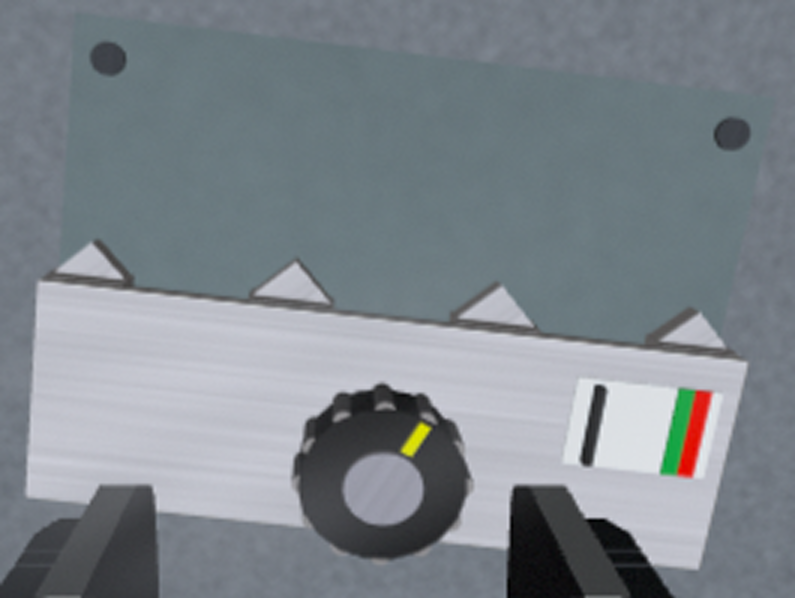

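```bash
python3 - <<'E'
from h import *
from scipy.optimize import least_squares
p=np.load("w2.npy",allow_pickle=True).item()
M=[(0,-125,37,178,183.6),(0,125,37,413.7,211),(85,125,37,397.7,285),(85,-125,37,174,259.4),(-95,-125,6,190,89.9),(-95,125,6,422.3,119.4),(-14,-37.5,27,263.7,176.2),(-14,37.5,27,331.3,184.3)]
M=np.array(M)
def pts(v):
    a=v[2];R=np.array([[np.cos(a),-np.sin(a),0],[np.sin(a),np.cos(a),0],[0,0,1]])
    return (M[:,:3]@R.T)/1000+np.array([v[0],v[1],v[3]])
for fz in (1,0):
    f=lambda v:(proj(p,pts([v[0],v[1],v[2],v[3]*fz]))-M[:,3:]).ravel()
    s=least_squares(f,[.6,.14,-.08,0]); print(s.x,np.degrees(s.x[2])); print(np.round(f(s.x).reshape(-1,2),1).tolist())
v=s.x;a=v[2]
tf=lambda x,y:np.array([v[0]+(x*np.cos(a)-y*np.sin(a))/1000,v[1]+(x*np.sin(a)+y*np.cos(a))/1000])
print("wheel",tf(50,0),"home grips",[tf(-41,y) for y in (-75,0,75)])
print("wheel hub px",ray(p,[[292.5,256.5]],.077))
np.save("rack.npy",v)
# gauge
g=ray(p,[[165+594/3,85+425/2.85]],.038)[0]; print(g,((g[:2]-v[:2])@[-np.sin(a),np.cos(a)])*1000-72)
E
```

```text
[ 0.60222927  0.15793347 -0.11913184 -0.00206681] -6.825751763698396
[[-0.4, -0.7], [0.1, -0.3], [-0.3, -1.3], [-0.3, -0.6], [0.0, -0.3], [-0.2, -0.7], [-0.5, 1.8], [1.6, 2.0]]
[ 0.60190644  0.15782027 -0.1192029   0.        ] -6.829822864445717
[[-1.0, -0.7], [0.8, -0.1], [0.2, -0.7], [-0.9, -0.1], [-0.6, -0.8], [0.5, -1.0], [-0.7, 1.8], [1.8, 2.1]]
wheel [0.65155163 0.15187423] home grips [array([0.55227833, 0.08822824]), array([0.56119739, 0.16269602]), array([0.57011645, 0.2371638 ])]
wheel hub px [[0.65229134 0.15198312 0.077     ]]
[0.64219142 0.22903702 0.038     ] 3.5020998501396576
```

Request:
{"name": "servo_tool", "arguments": {"motion": [[[15,-50,0,0,0,0],[15,-50,0,0,0,0],[15,-50,0,0,0,0],[15,-50,0,0,0,0],[0,-40,15,0,0,0]]]}}

```text
time: 6.95
ee_pos: [0.5275, -0.1022, 0.2679]
tcp_rot: [-180.0, 0.1, 179.8]
wrist_force: [1.6, 0.8, 0.5]
opening: 0.0501
```

Request:
{"name": "servo_tool", "arguments": {"motion": [[[0,0,15,0,0,0],[0,0,0,0,0,0]]]}}

```text
time: 7.15
ee_pos: [0.5278, -0.1012, 0.2487]
tcp_rot: [179.9, -0.2, 179.7]
wrist_force: [0.2, 0.7, 0.8]
opening: 0.05
```

```bash
cat >> h.py <<'E'
def scr(p,c,z=0.024,minA=300):
    """handle top-face fit: returns list of (centre, angle of axis pointing +x-ish, extents along)"""
    out=[]
    for a,ce,r,pts in blobs(p,c,minA):
        w=ray(p,pts,z)[:,:2]
        box=cv2.minAreaRect((w*1e4).astype(np.float32)); c0=np.array(box[0])/10; 
        b=cv2.boxPoints(box)/10; e=[b[1]-b[0],b[2]-b[1]]; k=int(np.linalg.norm(e[1])>np.linalg.norm(e[0])); d=e[k]; d=d*np.sign(d[0]); L=np.linalg.norm(d); Wd=np.linalg.norm(e[1-k])
        out.append((a,ce,c0,np.degrees(np.arctan2(d[1],d[0])),L,Wd)); print(c,a,np.round(ce),"ctr mm",np.round(c0,1),"ang %.1f L %.1f W %.1f"%out[-1][3:])
    return out
E
python3 - <<'E'
from h import *
state(); p=cam("wrist","w3"); np.save("w3.npy",p,allow_pickle=True)
for c in("blue","green"): scr(p,c)
E
```

```text
t7.2 p [ 527.8 -101.2  248.7] rot [179.9  -0.2 179.7] F [0.2 0.7 0.8] op 50.0 q [-11.   3.   8.  95.   0. -11.]
blue 2335 [263.  94.] ctr mm [ 438.7 -112.4] ang 8.5 L 92.5 W 28.7
blue 843 [415.  10.] ctr mm [365.6  18.7] ang 56.9 L 44.7 W 19.9
green 2700 [150.  99.] ctr mm [ 444.4 -216.6] ang 7.3 L 92.7 W 28.8
```

View pics/w3.png

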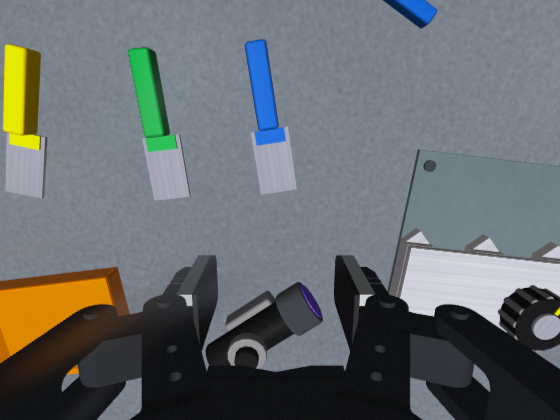

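```bash
python3 - <<'E'
import cv2
a=cv2.imread("pics/w3.png"); cv2.imwrite("pics/w3c.png",cv2.resize(a[30:210,120:310],None,fx=4,fy=3.3,interpolation=cv2.INTER_CUBIC))
E
```

```text
(no output)
```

View pics/w3c.png

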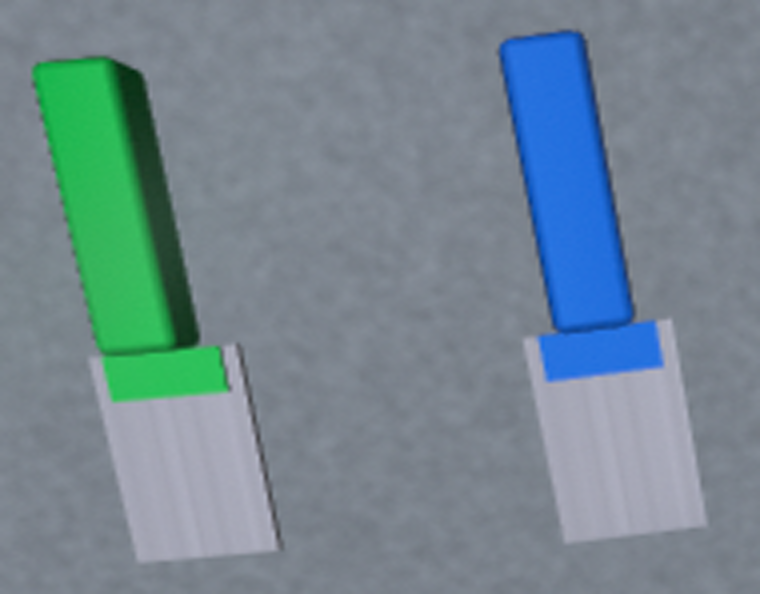

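```bash
cat >> h.py <<'E'
SM=np.array([(105,-19,4),(105,19,4),(40,-19,4),(40,19,4),(-40,-10,24),(-40,10,24),(40,-10,24),(40,10,24)],float)
def fitscr(p,px,x0,z0=0.0,sel=slice(None)):
    from scipy.optimize import least_squares
    px=np.array(px,float); M=SM[sel]
    def P(v):
        a=v[2];R=np.array([[np.cos(a),-np.sin(a),0],[np.sin(a),np.cos(a),0],[0,0,1]])
        return (M@R.T)/1000+np.array([v[0],v[1],v[3]])
    for free in (1,0):
        f=lambda v:(proj(p,P([v[0],v[1],v[2],v[3] if free else z0]))-px).ravel()
        s=least_squares(f,list(x0)+[z0]); v=s.x; print("free z" if free else "fixed z",np.round(v[:2]*1000,1),"yaw %.2f z %.1f"%(np.degrees(v[2]),v[3]*1000),"rms %.2f"%np.sqrt(np.mean(s.fun**2)))
    a=v[2]; g=v[:2]+.010*np.array([np.cos(a),np.sin(a)]); print("grip pt",np.round(g*1000,1))
    return v
E
python3 - <<'E'
from h import *
p=np.load("w3.npy",allow_pickle=True).item()
f=lambda L:[(120+x/4,30+y/3.3) for x,y in L]
b=f([(567,544),(707,525),(524,338),(672,319),(501,42),(583,31),(555,332),(633,322)])
fitscr(p,b,(.44,-.11,.15))
g=f([(138,563),(279,549),(91,357),(237,343),(35,65),(110,57),(101,354),(175,349)])
fitscr(p,g,(.44,-.22,.15))
E
```

```text
free z [ 432.7 -113.1] yaw 8.44 z -3.4 rms 0.57
fixed z [ 432.7 -113. ] yaw 8.44 z 0.0 rms 0.68
grip pt [ 442.6 -111.5]
free z [ 438.6 -222.4] yaw 5.60 z -3.8 rms 0.70
fixed z [ 438.6 -221.1] yaw 5.54 z 0.0 rms 0.82
grip pt [ 448.5 -220.1]
```

The blue at w3 (263,94) fits the 145 × 38 mm model with 0.7 px rms, which confirms it is the middle size. I'll move above it now.

```bash
python3 - <<'E'
from h import *
go([.4426,-.1115,.08],188.4,5)
E
```

```text
n 5
[17.0, -2.3, 34.0, 0.0002, -0.0006, -0.0302]
[17.1, -1.8, 34.0, 0.0002, -0.0006, -0.0302]
[17.2, -1.3, 34.0, 0.0002, -0.0006, -0.0302]
[17.2, -0.7, 34.0, 0.0002, -0.0006, -0.0302]
[17.3, -0.2, 34.0, 0.0002, -0.0006, -0.0302]
```

Request:
{"name": "servo_tool", "arguments": {"motion": [[[17,-2.3,34,0,0,-0.03],[17,-1.8,34,0,0,-0.03],[17,-1.3,34,0,0,-0.03],[17,-0.7,34,0,0,-0.03],[17,-0.2,34,0,0,-0.03]]], "gripper": 45}}

```text
time: 7.7
ee_pos: [0.4441, -0.1105, 0.0801]
tcp_rot: [180.0, -0.0, -171.4]
wrist_force: [0.2, -0.3, 0.2]
opening: 0.0449
```

Request:
{"name": "servo_tool", "arguments": {"motion": [[[0,0,0,0,0,0],[0,0,0,0,0,0]]]}}

```text
time: 7.9
ee_pos: [0.4451, -0.1109, 0.0818]
tcp_rot: [180.0, -0.0, -171.6]
wrist_force: [0.0, -0.0, 1.0]
opening: 0.045
```

```bash
python3 - <<'E'
from h import *
state(); go([.4426,-.1115,.023],188.4,3)
cam("wrist","w4")
E
```

```text
t7.9 p [ 445.1 -110.9   81.8] rot [ 180.    -0.  -171.6] F [ 0. -0.  1.] op 45.0 q [-14.  -7. -21.  77.   0. -22.]
n 3
[0.9, -0.1, 19.6, 0.0001, -0.0001, 0.0002]
[0.9, -0.1, 19.6, 0.0001, -0.0001, 0.0002]
[0.9, -0.1, 19.6, 0.0001, -0.0001, 0.0002]
```

View pics/w4.png

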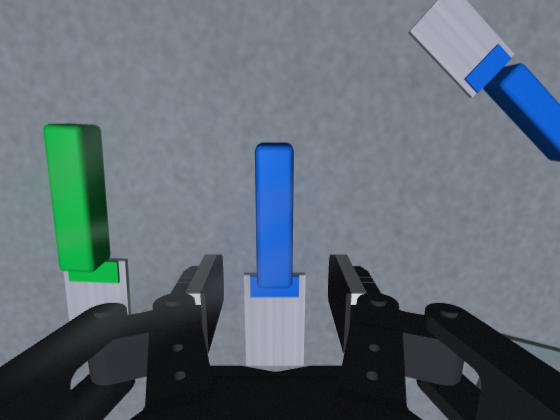

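Blue sits centred between the jaws (274 against 276 px) and aligned. I'll descend and grip.

Request:
{"name": "servo_tool", "arguments": {"motion": [[[1,0,20,0,0,0],[1,0,20,0,0,0],[1,0,19,0,0,0],[0,0,0,0,0,0]]]}}

```text
time: 8.35
ee_pos: [0.4421, -0.1116, 0.0213]
tcp_rot: [179.9, -0.1, -171.6]
wrist_force: [-0.2, -0.2, -0.6]
opening: 0.0449
```

Request:
{"name": "servo_tool", "arguments": {"motion": [[[0,0,0,0,0,0],[0,0,0,0,0,0],[0,0,0,0,0,0],[0,0,0,0,0,0],[0,0,0,0,0,0]]], "gripper": 10, "newtons": 60}}

```text
time: 8.85
ee_pos: [0.443, -0.1122, 0.0234]
tcp_rot: [-180.0, 0.1, -171.6]
wrist_force: [0.9, 1.3, 6.2]
opening: 0.0187
```

Request:
{"name": "servo_tool", "arguments": {"motion": [[[0,0,-30,0,0,0],[0,0,-30,0,0,0],[0,0,0,0,0,0]]]}}

```text
time: 9.15
ee_pos: [0.4439, -0.1125, 0.0861]
tcp_rot: [-179.9, 0.3, -171.6]
wrist_force: [-0.1, -0.0, -0.6]
opening: 0.0191
```

```bash
python3 - <<'E'
from h import *
v=np.load("rack.npy"); a=v[2]
tf=lambda x,y:np.array([v[0]+(x*np.cos(a)-y*np.sin(a))/1000,v[1]+(x*np.sin(a)+y*np.cos(a))/1000])
state(); t=tf(-120,75); print(t); go([t[0],t[1],.09],180-6.83)
cam("wrist","w5")
E
```

```text
t9.2 p [ 443.9 -112.5   86.1] rot [-179.9    0.3 -171.6] F [-0.1 -0.  -0.6] op 19.1 q [-14.  -8. -21.  77.  -0. -23.]
[0.49167705 0.24655855]
n 8
[-12.5, 43.5, -0.5, -0.0002, 0.0006, 0.0333]
[-11.0, 43.9, -0.5, -0.0002, 0.0006, 0.0333]
[-9.6, 44.3, -0.5, -0.0002, 0.0006, 0.0333]
[-8.1, 44.6, -0.5, -0.0002, 0.0006, 0.0333]
[-6.6, 44.8, -0.5, -0.0002, 0.0006, 0.0333]
[-5.1, 45.0, -0.5, -0.0002, 0.0006, 0.0333]
[-3.6, 45.1, -0.5, -0.0002, 0.0006, 0.0333]
[-2.1, 45.2, -0.5, -0.0002, 0.0006, 0.0333]
```

View pics/w5.png

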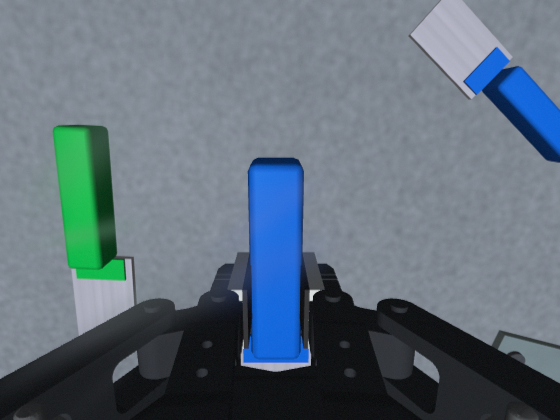

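Request:
{"name": "servo_tool", "arguments": {"motion": [[[-12,43,0,0,0,0.033],[-11,44,0,0,0,0.033],[-10,44,-1,0,0,0.033],[-8,45,-1,0,0,0.033],[-7,45,-1,0,0,0.033]]]}}

```text
time: 9.7
ee_pos: [0.4711, 0.1142, 0.0837]
tcp_rot: [180.0, -0.1, 178.9]
wrist_force: [0.3, -0.5, -0.9]
opening: 0.0185
```

Request:
{"name": "servo_tool", "arguments": {"motion": [[[-5,45,-1,0,0,0.033],[-4,45,0,0,0,0.034],[-2,45,0,0,0,0.034],[0,0,0,0,0,0],[0,0,0,0,0,0]]]}}

```text
time: 10.2
ee_pos: [0.4887, 0.2474, 0.0841]
tcp_rot: [-180.0, -0.2, 173.3]
wrist_force: [-0.2, 0.1, -1.1]
opening: 0.0188
```

```bash
python3 - <<'E'
from h import *
v=np.load("rack.npy"); a=v[2]
tf=lambda x,y:np.array([v[0]+(x*np.cos(a)-y*np.sin(a))/1000,v[1]+(x*np.sin(a)+y*np.cos(a))/1000])
state(); t=tf(-120,75); print(t); go([t[0],t[1],.031],180-6.83,3)
cam("wrist","w6")
E
```

```text
t10.2 p [488.7 247.4  84.1] rot [-180.    -0.2  173.3] F [-0.2  0.1 -1.1] op 18.8 q [27.  5. -8. 77.  0. 33.]
[0.49167705 0.24655855]
n 3
[-1.1, -0.1, 17.7, -0.0003, -0.0012, 0.0009]
[-1.0, -0.1, 17.7, -0.0003, -0.0012, 0.0009]
[-1.0, -0.1, 17.7, -0.0003, -0.0012, 0.0009]
```

View pics/w6.png

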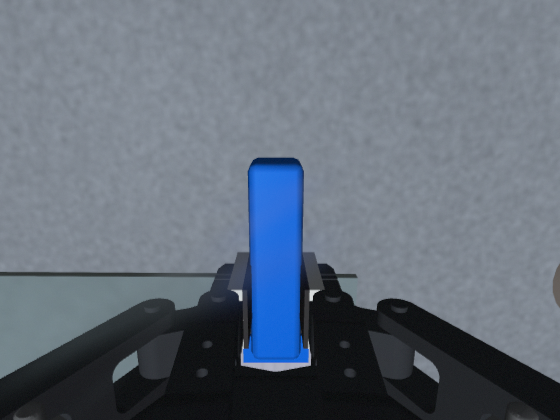

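Request:
{"name": "servo_tool", "arguments": {"motion": [[[-1,0,18,0,0,0],[-1,0,18,0,0,0],[-1,0,17,0,0,0],[0,0,0,0,0,0]]]}}

```text
time: 10.65
ee_pos: [0.4916, 0.2446, 0.0306]
tcp_rot: [-179.9, -0.2, 173.1]
wrist_force: [0.3, -0.1, -0.9]
opening: 0.0189
```

Request:
{"name": "servo_tool", "arguments": {"motion": [[[-8,0,0,0,0,0],[-8,0,0,0,0,0],[-8,0,0,0,0,0],[0,0,0,0,0,0]]]}}

```text
time: 11.05
ee_pos: [0.5174, 0.2433, 0.0325]
tcp_rot: [180.0, -0.1, 173.1]
wrist_force: [0.1, -0.5, -0.8]
opening: 0.0185
```

```bash
cat >> h.py <<'E'
def rk(): 
    o=bot.get_obs(); v=np.load("rack.npy"); a=v[2]; d=(o["ee_pos"][:2]-v[:2])*1000; F=o["wrist_force"]
    print("rack frame TCP x %.1f y %.1f z %.1f yaw %.2f"%(d[0]*np.cos(a)+d[1]*np.sin(a),-d[0]*np.sin(a)+d[1]*np.cos(a),o["ee_pos"][2]*1000,(o["tcp_rot"][2]-180-np.degrees(a)+180)%360-180), "F rack",np.round([F[0]*np.cos(a)+F[1]*np.sin(a),-F[0]*np.sin(a)+F[1]*np.cos(a),F[2]],1),"op %.1f"%(o["opening"]*1000))
E
python3 - <<'E'
from h import *
rk(); p=cam("scene","s1"); rk()
cv2.imwrite("pics/s1c.png",cv2.resize(p["color"][200:300,260:400,::-1],None,fx=5,fy=5,interpolation=cv2.INTER_CUBIC))
E
```

```text
rack frame TCP x -94.1 y 74.9 z 32.5 yaw -0.03 F rack [ 0.2 -0.5 -0.8] op 18.5
rack frame TCP x -94.8 y 74.8 z 32.2 yaw -0.02 F rack [ 0.3  1.2 -1.2] op 19.0
```

View pics/s1c.png

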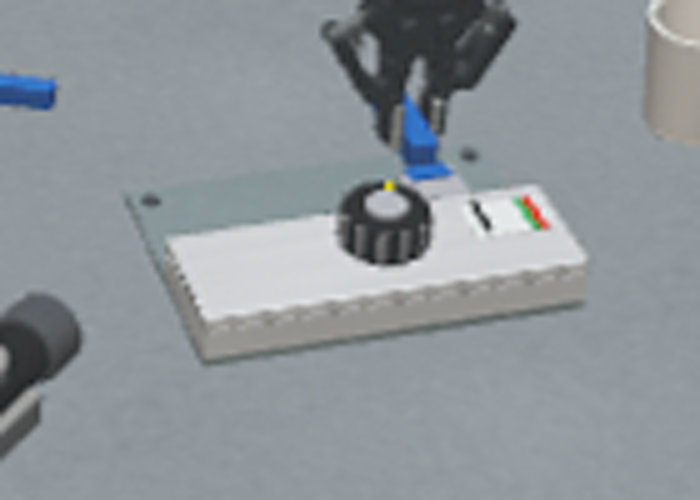

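Request:
{"name": "servo_tool", "arguments": {"motion": [[[-5,0,1,0,0,0],[-7,0,0,0,0,0],[-7,0,0,0,0,0],[-7,0,0,0,0,0],[0,0,0,0,0,0]]]}}

```text
time: 11.6
ee_pos: [0.5427, 0.2403, 0.0309]
tcp_rot: [180.0, -0.1, 173.2]
wrist_force: [-0.1, -0.3, -0.9]
opening: 0.0186
```

```bash
python3 - <<'E'
from h import *
rk(); 
E
```

```text
rack frame TCP x -68.6 y 74.9 z 30.9 yaw -0.00 F rack [-0.1 -0.3 -0.9] op 18.6
```

Request:
{"name": "servo_tool", "arguments": {"motion": [[[-7,0,0,0,0,0],[-7,0,0,0,0,0],[-7,0,0,0,0,0],[0,0,1,0,0,0]]]}}

```text
time: 12.0
ee_pos: [0.5636, 0.2379, 0.03]
tcp_rot: [180.0, -0.1, 173.2]
wrist_force: [-0.1, 0.3, -0.8]
opening: 0.0191
```

Request:
{"name": "servo_tool", "arguments": {"motion": [[[-2,0,0,0,0,0],[-2,0,0,0,0,0],[0,0,0,0,0,0]]]}}

```text
time: 12.3
ee_pos: [0.5667, 0.2375, 0.0299]
tcp_rot: [180.0, -0.1, 173.2]
wrist_force: [0.2, -0.5, -0.1]
opening: 0.0184
```

```bash
python3 - <<'E'
from h import *
rk(); 
E
```

```text
rack frame TCP x -44.4 y 74.9 z 29.9 yaw 0.02 F rack [ 0.3 -0.5 -0.1] op 18.4
```

Request:
{"name": "servo_tool", "arguments": {"motion": [[[-1,0,1,0,0,0],[-1.5,0,0,0,0,0],[0,0,0,0,0,0]]]}}

```text
time: 12.6
ee_pos: [0.569, 0.2374, 0.0294]
tcp_rot: [180.0, -0.1, 173.2]
wrist_force: [-3.3, 0.4, 4.8]
opening: 0.0187
```

Request:
{"name": "servo_tool", "arguments": {"motion": [[[-1,0,0,0,0,0],[-1,0,0,0,0,0],[0,0,0,0,0,0]]]}}

```text
time: 12.9
ee_pos: [0.5709, 0.2372, 0.0294]
tcp_rot: [180.0, -0.1, 173.2]
wrist_force: [-5.2, -0.4, 7.6]
opening: 0.0186
```

```bash
python3 - <<'E'
from h import *
rk(); 
E
```

```text
rack frame TCP x -40.2 y 75.1 z 29.4 yaw 0.04 F rack [-5.2 -1.   7.6] op 18.6
```

Request:
{"name": "servo_tool", "arguments": {"motion": [[[-1,0,-0.5,0,0,0],[0,0,0,0,0,0]]]}}

```text
time: 13.1
ee_pos: [0.5715, 0.237, 0.0295]
tcp_rot: [180.0, -0.2, 173.2]
wrist_force: [-5.5, 2.2, 4.7]
opening: 0.0185
```

Request:
{"name": "servo_tool", "arguments": {"motion": [[[-1,0,0,0,0,0],[0,0,0,0,0,0]]]}}

```text
time: 13.3
ee_pos: [0.5715, 0.237, 0.0295]
tcp_rot: [180.0, -0.3, 173.2]
wrist_force: [-10.4, 1.2, 7.5]
opening: 0.0188
```

```bash
python3 - <<'E'
from h import *
rk(); 
E
```

```text
rack frame TCP x -39.6 y 75.0 z 29.5 yaw 0.06 F rack [-10.5  -0.    7.5] op 18.8
```

Request:
{"name": "servo_tool", "arguments": {"motion": [[[-1,0,0,0,0,0],[0,0,0,0,0,0]]]}}

```text
time: 13.5
ee_pos: [0.5716, 0.2371, 0.0294]
tcp_rot: [180.0, -0.4, 173.3]
wrist_force: [-15.1, 2.0, 10.4]
opening: 0.0188
```

Request:
{"name": "servo_tool", "arguments": {"motion": [[[0,0,0,0,0,0],[0,0,0,0,0,0],[0,0,0,0,0,0]]], "gripper": 40}}

```text
time: 13.8
ee_pos: [0.5744, 0.2365, 0.0294]
tcp_rot: [180.0, -0.1, 173.2]
wrist_force: [-0.1, 0.0, -0.2]
opening: 0.04
```

```bash
python3 - <<'E'
from h import *
rk(); p=cam("top","t1"); v=np.load("rack.npy");a=v[2]
scr(p,"blue",0.03,100)
tf=lambda x,y:np.array([v[0]+(x*np.cos(a)-y*np.sin(a))/1000,v[1]+(x*np.sin(a)+y*np.cos(a))/1000])
print(tf(-51+4,75))
E
```

```text
rack frame TCP x -36.6 y 74.9 z 29.4 yaw 0.01 F rack [-0.1  0.  -0.2] op 40.0
blue 791 [540.  91.] ctr mm [ 815.4 -754.7] ang -0.6 L 210.6 W 87.7
blue 446 [420. 288.] ctr mm [ 240.6 -364.4] ang 69.5 L 134.3 W 37.4
blue 137 [290. 250.] ctr mm [357.8  10.8] ang 54.7 L 68.6 W 20.7
[0.56415902 0.23787733]
```

Request:
{"name": "servo_tool", "arguments": {"motion": [[[0,0,-40,0,0,0],[0,0,-45,0,0,0],[0,0,-45,0,0,0],[0,0,-45,0,0,0],[0,0,0,0,0,0]]], "gripper": 45}}

```text
time: 14.35
ee_pos: [0.5764, 0.2371, 0.2118]
tcp_rot: [179.7, 0.4, 173.2]
wrist_force: [0.1, 0.9, 0.6]
opening: 0.0449
```

```bash
python3 - <<'E'
from h import *
rk(); go([.53,-.215,.22],185.5)
p=cam("wrist","w7");cam("top","t2"); np.save("w7.npy",p,allow_pickle=True)
E
```

```text
rack frame TCP x -34.7 y 75.7 z 211.8 yaw 0.01 F rack [0.  0.9 0.6] op 44.9
n 10
[-0.8, -45.4, -1.0, 0.0004, 0.0008, -0.0215]
[0.2, -45.4, -1.0, 0.0004, 0.0008, -0.0215]
[1.2, -45.4, -1.0, 0.0004, 0.0008, -0.0215]
[2.2, -45.4, -1.0, 0.0004, 0.0008, -0.0215]
[3.1, -45.3, -1.0, 0.0004, 0.0008, -0.0215]
[4.1, -45.3, -0.9, 0.0004, 0.0008, -0.0215]
[5.1, -45.2, -0.9, 0.0004, 0.0008, -0.0215]
[6.1, -45.0, -0.9, 0.0004, 0.0008, -0.0215]
[7.0, -44.9, -0.9, 0.0004, 0.0008, -0.0215]
[8.0, -44.7, -0.8, 0.0004, 0.0008, -0.0215]
```

View pics/w7.png

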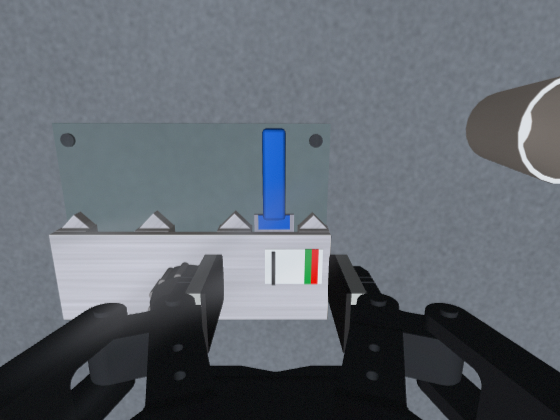

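Blue is in the left slot, with its handle front at (274,217) and straight. I'll quantify its depth and move to green.

```bash
cat >> h.py <<'E'
def rackxy(p,uv,z):
    v=np.load("rack.npy"); a=v[2]; d=(ray(p,uv,z)[:,:2]-v[:2])*1000
    return np.round(np.c_[d[:,0]*np.cos(a)+d[:,1]*np.sin(a),-d[:,0]*np.sin(a)+d[:,1]*np.cos(a)],1)
E
python3 - <<'E'
from h import *
p=np.load("w7.npy",allow_pickle=True).item()
print("handle rear top, front top (expect -91,-11)",rackxy(p,[(274,129),(274,218)],.030).tolist(),"mouth edges (expect 0)",rackxy(p,[(100,234),(330,233)],.037).tolist(), "apron edge (-95)",rackxy(p,[(150,124)],.006).tolist())
E
```

```text
handle rear top, front top (expect -91,-11) [[-90.4, 74.8], [-12.8, 74.8]] mouth edges (expect 0) [[-0.3, -78.8], [-1.0, 124.4]] apron edge (-95) [[-93.8, -36.4]]
```

Request:
{"name": "servo_tool", "arguments": {"motion": [[[-1,-45,-1,0,0,-0.021],[0,-45,-1,0,0,-0.021],[1,-45,-1,0,0,-0.021],[2,-45,-1,0,0,-0.021],[3,-45,-1,0,0,-0.021]]]}}

```text
time: 14.95
ee_pos: [0.5512, 0.0107, 0.2075]
tcp_rot: [180.0, -0.3, 179.3]
wrist_force: [1.0, -0.5, -0.5]
opening: 0.0447
```

Request:
{"name": "servo_tool", "arguments": {"motion": [[[4,-45,-1,0,0,-0.021],[5,-45,-1,0,0,-0.021],[6,-45,-1,0,0,-0.021],[7,-45,0,0,0,-0.021],[8,-45,0,0,0,-0.021]]]}}

```text
time: 15.45
ee_pos: [0.5276, -0.2152, 0.2105]
tcp_rot: [179.9, -0.2, -174.7]
wrist_force: [0.8, 0.7, -0.1]
opening: 0.0449
```

Request:
{"name": "servo_tool", "arguments": {"motion": [[[0,0,0,0,0,0],[0,0,0,0,0,0]]]}}

```text
time: 15.65
ee_pos: [0.5278, -0.2142, 0.2105]
tcp_rot: [179.9, -0.3, -174.9]
wrist_force: [0.2, 0.3, -0.8]
opening: 0.0449
```

```bash
python3 - <<'E'
from h import *
state(); p=cam("wrist","w8"); np.save("w8.npy",p,allow_pickle=True)
c=blobs(p,"green",300)[0]; print(c[1]); u,v=int(c[1][0]),int(c[1][1]); x0=max(0,u-80);y0=max(0,v-70)
print(x0,y0); cv2.imwrite("pics/w8c.png",cv2.resize(p["color"][y0:y0+190,x0:x0+190,::-1],None,fx=4,fy=3.1,interpolation=cv2.INTER_CUBIC))
E
```

```text
t15.7 p [ 527.8 -214.2  210.5] rot [ 179.9   -0.3 -174.9] F [ 0.2  0.3 -0.8] op 44.9 q [-22.   7.   8.  91.  -0. -27.]
[275.73870744  96.65253648]
195 26
```

View pics/w8c.png

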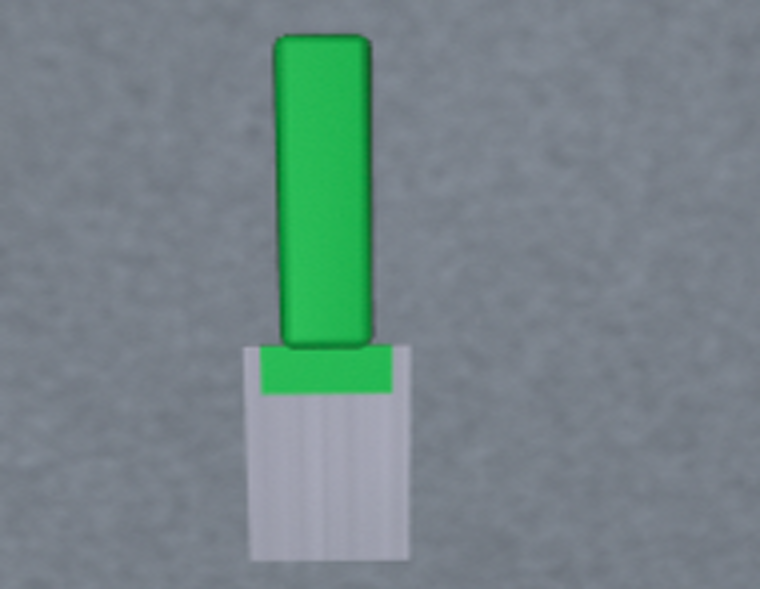

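View pics/w8.png

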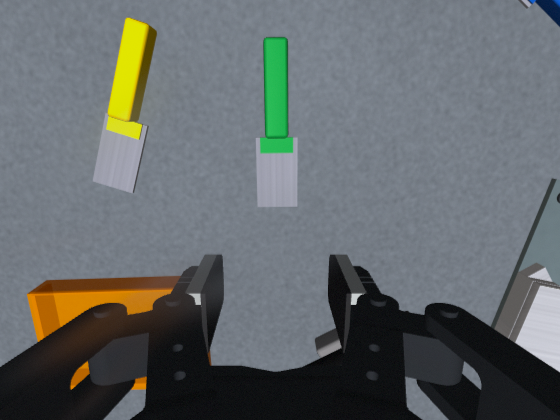

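```bash
python3 - <<'E'
from h import *
p=np.load("w8.npy",allow_pickle=True).item()
f=lambda L:[(195+x/4,26+y/3.1) for x,y in L]
v=fitscr(p,f([(251,561),(410,560),(244,347),(410,346),(274,36),(371,36),(283,347),(372,347)]),(.44,-.22,.1))
a=v[2]; go([v[0]+.01*np.cos(a),v[1]+.01*np.sin(a),.08],180+np.degrees(a),5)
E
```

```text
free z [ 438.6 -221.4] yaw 5.86 z -2.1 rms 0.40
fixed z [ 438.6 -221.4] yaw 5.86 z 0.0 rms 0.49
grip pt [ 448.5 -220.4]
n 5
[15.9, -0.0, 26.2, 0.0004, -0.0008, -0.0024]
[15.9, 0.0, 26.2, 0.0004, -0.0008, -0.0024]
[15.9, 0.1, 26.2, 0.0004, -0.0008, -0.0024]
[15.9, 0.1, 26.2, 0.0004, -0.0008, -0.0024]
[16.0, 0.2, 26.2, 0.0004, -0.0008, -0.0024]
```

Request:
{"name": "servo_tool", "arguments": {"motion": [[[16,0,26,0,0,-0.002],[16,0,26,0,0,-0.002],[16,0,26,0,0,-0.002],[16,0,26,0,0,-0.002],[16,0,26,0,0,-0.002]]]}}

```text
time: 16.2
ee_pos: [0.4481, -0.2193, 0.081]
tcp_rot: [179.9, -0.1, -174.1]
wrist_force: [0.1, 0.5, 0.1]
opening: 0.0451
```

Request:
{"name": "servo_tool", "arguments": {"motion": [[[0,0,0,0,0,0],[0,0,0,0,0,0]]]}}

```text
time: 16.4
ee_pos: [0.4491, -0.22, 0.0828]
tcp_rot: [180.0, -0.1, -174.1]
wrist_force: [0.6, -0.0, 1.6]
opening: 0.0449
```

```bash
python3 - <<'E'
from h import *
state(); go([.4485,-.2204,.0225],185.9,3)
p=cam("wrist","w9"); print(blobs(p,"green",300)[0][1:3])
E
```

```text
t16.4 p [ 449.1 -220.    82.8] rot [ 1.800e+02 -1.000e-01 -1.741e+02] F [ 0.6 -0.   1.6] op 44.9 q [-26.  -2. -15.  77.  -0. -32.]
n 3
[0.2, -0.1, 20.1, 0.0003, -0.0006, -0.0002]
[0.2, -0.1, 20.1, 0.0003, -0.0006, -0.0002]
[0.2, -0.1, 20.1, 0.0003, -0.0006, -0.0002]
(array([273.92869386, 225.52211176]), ((274.0, 223.0), (152.0, 48.0), 90.0))
```

Request:
{"name": "servo_tool", "arguments": {"motion": [[[0,0,20,0,0,0],[0,0,20,0,0,0],[0,0,20,0,0,0],[0,0,0,0,0,0]]]}}

```text
time: 16.85
ee_pos: [0.4487, -0.2203, 0.0215]
tcp_rot: [179.9, -0.2, -174.2]
wrist_force: [-1.7, 0.8, -0.4]
opening: 0.0447
```

Request:
{"name": "servo_tool", "arguments": {"motion": [[[0,0,0,0,0,0],[0,0,0,0,0,0],[0,0,0,0,0,0],[0,0,0,0,0,0],[0,0,0,0,0,0]]], "gripper": 10, "newtons": 60}}

```text
time: 17.35
ee_pos: [0.4499, -0.2214, 0.0245]
tcp_rot: [-180.0, 0.1, -174.2]
wrist_force: [0.1, 0.8, 6.4]
opening: 0.0182
```

Request:
{"name": "servo_tool", "arguments": {"motion": [[[0,0,-30,0,0,0],[0,0,-32,0,0,0],[0,0,0,0,0,0]]]}}

```text
time: 17.65
ee_pos: [0.4509, -0.222, 0.0896]
tcp_rot: [-179.8, 0.2, -174.2]
wrist_force: [1.0, -0.1, -0.9]
opening: 0.0186
```

```bash
cat >> h.py <<'E'
def tf(x,y):
    v=np.load("rack.npy"); a=v[2]
    return np.array([v[0]+(x*np.cos(a)-y*np.sin(a))/1000,v[1]+(x*np.sin(a)+y*np.cos(a))/1000])
E
python3 - <<'E'
from h import *
state(); t=tf(-120,0); go([t[0],t[1],.09],180-6.83)
cam("wrist","w10")
E
```

```text
t17.6 p [ 450.9 -222.    89.6] rot [-179.8    0.2 -174.2] F [ 1.  -0.1 -0.9] op 18.6 q [-26.  -2. -15.  77.  -0. -32.]
n 9
[-7.9, 43.2, -0.1, -0.0003, 0.0005, 0.0245]
[-6.9, 43.4, -0.1, -0.0003, 0.0005, 0.0245]
[-5.8, 43.5, -0.1, -0.0003, 0.0005, 0.0245]
[-4.8, 43.7, -0.1, -0.0003, 0.0005, 0.0245]
[-3.7, 43.8, -0.1, -0.0003, 0.0005, 0.0245]
[-2.6, 43.9, -0.1, -0.0003, 0.0005, 0.0245]
[-1.5, 43.9, -0.1, -0.0003, 0.0005, 0.0245]
[-0.5, 43.9, -0.1, -0.0003, 0.0005, 0.0245]
[0.6, 43.9, -0.1, -0.0003, 0.0005, 0.0245]
```

View pics/w10.png

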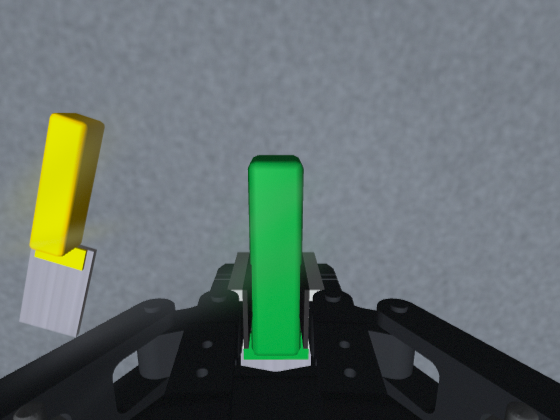

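Green is held straight. Moving it to the middle slot.

Request:
{"name": "servo_tool", "arguments": {"motion": [[[-8,43,0,0,0,0.025],[-7,43,0,0,0,0.025],[-6,44,0,0,0,0.025],[-5,44,0,0,0,0.024],[-4,44,0,0,0,0.024]]]}}

```text
time: 18.2
ee_pos: [0.4671, 0.0001, 0.084]
tcp_rot: [180.0, -0.1, 178.7]
wrist_force: [2.1, -0.5, -1.2]
opening: 0.0185
```

Request:
{"name": "servo_tool", "arguments": {"motion": [[[-3,44,0,0,0,0.024],[-2,44,0,0,0,0.024],[0,44,0,0,0,0.024],[0,44,0,0,0,0.025],[0,0,0,0,0,0]]]}}

```text
time: 18.7
ee_pos: [0.4824, 0.1781, 0.0838]
tcp_rot: [179.9, -0.2, 173.4]
wrist_force: [0.5, -1.0, -0.4]
opening: 0.0189
```

Request:
{"name": "servo_tool", "arguments": {"motion": [[[0,0,0,0,0,0],[0,0,0,0,0,0]]]}}

```text
time: 18.9
ee_pos: [0.4823, 0.1732, 0.0841]
tcp_rot: [-180.0, -0.2, 173.2]
wrist_force: [0.4, -0.5, -1.4]
opening: 0.0186
```

```bash
python3 - <<'E'
from h import *
rk(); t=tf(-120,0); go([t[0],t[1],.032],180-6.83,3)
cam("wrist","w11")
E
```

```text
rack frame TCP x -120.6 y 1.0 z 84.1 yaw 0.01 F rack [ 0.4 -0.4 -1.4] op 18.6
n 3
[-0.2, -0.3, 17.4, -0.0001, -0.001, 0.0001]
[-0.2, -0.3, 17.4, -0.0001, -0.001, 0.0001]
[-0.2, -0.3, 17.4, -0.0001, -0.001, 0.0001]
```

View pics/w11.png

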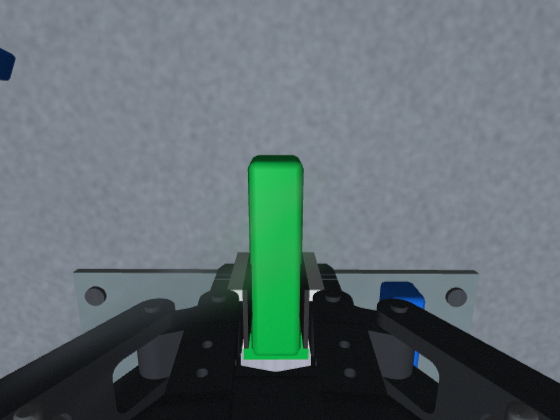

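Symmetric on the apron: its edges at 75 and 477 px give a mid of 276, and the handle is at 275.5. Lowering and inserting.

Request:
{"name": "servo_tool", "arguments": {"motion": [[[0,0,18,0,0,0],[0,0,17,0,0,0],[0,-1,17,0,0,0],[0,0,0,0,0,0]]]}}

```text
time: 19.35
ee_pos: [0.482, 0.1715, 0.0313]
tcp_rot: [-180.0, -0.2, 173.1]
wrist_force: [-1.2, -0.4, -1.2]
opening: 0.0188
```

Request:
{"name": "servo_tool", "arguments": {"motion": [[[-8,0,0,0,0,0],[-8,0,0,0,0,0],[-8,0,0,0,0,0],[-6,0,0,0,0,0],[0,0,0,0,0,0]]]}}

```text
time: 19.85
ee_pos: [0.5131, 0.1693, 0.0326]
tcp_rot: [180.0, -0.1, 173.2]
wrist_force: [-0.3, -0.6, -0.5]
opening: 0.0186
```

Request:
{"name": "servo_tool", "arguments": {"motion": [[[-7,0,0,0,0,0],[-7,0,0,0,0,0],[-7,0,0,0,0,0],[0,0,0,0,0,0]]]}}

```text
time: 20.25
ee_pos: [0.5339, 0.1668, 0.0324]
tcp_rot: [180.0, -0.1, 173.2]
wrist_force: [-0.7, 1.1, -1.1]
opening: 0.0186
```

```bash
python3 - <<'E'
from h import *
rk()
E
```

```text
rack frame TCP x -68.6 y 0.8 z 32.4 yaw 0.01 F rack [-0.9  1.  -1.1] op 18.6
```

Request:
{"name": "servo_tool", "arguments": {"motion": [[[-7,0,0,0,0,0],[-7,0,0,0,0,0],[-7,0,1,0,0,0],[-3,0,1,0,0,0],[0,0,0,0,0,0]]]}}

```text
time: 20.75
ee_pos: [0.5573, 0.164, 0.0307]
tcp_rot: [180.0, -0.1, 173.2]
wrist_force: [0.4, 0.0, 3.2]
opening: 0.0187
```

Request:
{"name": "servo_tool", "arguments": {"motion": [[[-2,0,0.5,0,0,0],[-1,0,0,0,0,0],[0,0,0,0,0,0]]]}}

```text
time: 21.05
ee_pos: [0.5595, 0.1639, 0.0304]
tcp_rot: [180.0, -0.2, 173.2]
wrist_force: [-5.1, 0.7, 7.1]
opening: 0.0187
```

```bash
python3 - <<'E'
from h import *
rk()
E
```

```text
rack frame TCP x -42.9 y 1.0 z 30.4 yaw 0.04 F rack [-5.1  0.1  7.1] op 18.7
```

Request:
{"name": "servo_tool", "arguments": {"motion": [[[-1,0,-0.5,0,0,0],[-1,0,0,0,0,0],[0,0,0,0,0,0]]]}}

```text
time: 21.35
ee_pos: [0.5618, 0.1635, 0.0305]
tcp_rot: [180.0, -0.1, 173.2]
wrist_force: [-2.3, -0.2, 5.3]
opening: 0.0186
```

Request:
{"name": "servo_tool", "arguments": {"motion": [[[-1,0,0,0,0,0],[-1,0,0,0,0,0],[0,0,0,0,0,0]]]}}

```text
time: 21.65
ee_pos: [0.5632, 0.1634, 0.0305]
tcp_rot: [180.0, -0.2, 173.2]
wrist_force: [-6.5, 1.0, 7.6]
opening: 0.0186
```

```bash
python3 - <<'E'
from h import *
rk()
E
```

```text
rack frame TCP x -39.1 y 0.9 z 30.5 yaw 0.03 F rack [-6.6  0.2  7.6] op 18.6
```

Request:
{"name": "servo_tool", "arguments": {"motion": [[[-1,0,-0.5,0,0,0],[-1,0,0,0,0,0],[0,0,0,0,0,0]]]}}

```text
time: 21.95
ee_pos: [0.5633, 0.1633, 0.0305]
tcp_rot: [180.0, -0.4, 173.2]
wrist_force: [-15.0, 3.0, 9.4]
opening: 0.0183
```

Request:
{"name": "servo_tool", "arguments": {"motion": [[[-1,0,0,0,0,0],[0,0,0,0,0,0]]]}}

```text
time: 22.15
ee_pos: [0.5634, 0.1633, 0.0305]
tcp_rot: [180.0, -0.5, 173.3]
wrist_force: [-20.7, 3.4, 13.3]
opening: 0.0187
```

```bash
python3 - <<'E'
from h import *
rk()
E
```

```text
rack frame TCP x -38.9 y 0.9 z 30.5 yaw 0.08 F rack [-20.9   1.   13.3] op 18.7
```

Stopped firmly at the end wall. Releasing and lifting.

Request:
{"name": "servo_tool", "arguments": {"motion": [[[0,0,0,0,0,0],[0,0,0,0,0,0],[0,0,0,0,0,0]]], "gripper": 40}}

```text
time: 22.45
ee_pos: [0.5672, 0.1628, 0.0308]
tcp_rot: [180.0, -0.1, 173.2]
wrist_force: [0.7, 0.1, -0.6]
opening: 0.0397
```

Request:
{"name": "servo_tool", "arguments": {"motion": [[[0,0,-40,0,0,0],[0,0,-45,0,0,0],[0,0,-45,0,0,0],[0,0,-45,0,0,0],[0,0,0,0,0,0]]], "gripper": 45}}

```text
time: 22.95
ee_pos: [0.5694, 0.1632, 0.2131]
tcp_rot: [179.8, 0.4, 173.2]
wrist_force: [1.1, 0.3, 0.2]
opening: 0.0449
```

```bash
python3 - <<'E'
from h import *
rk(); go([.525,-.35,.22],170)
p=cam("wrist","w12");t=cam("top","t3"); np.save("w12.npy",p,allow_pickle=True)
scr(t,"yellow",.024,100)
E
```

```text
rack frame TCP x -32.9 y 1.4 z 213.1 yaw 0.01 F rack [1.1 0.4 0.2] op 44.9
n 11
[-1.5, -46.8, -0.8, 0.0004, 0.0007, 0.005]
[-1.8, -46.8, -0.8, 0.0004, 0.0007, 0.005]
[-2.0, -46.8, -0.8, 0.0004, 0.0007, 0.005]
[-2.2, -46.8, -0.8, 0.0004, 0.0007, 0.005]
[-2.5, -46.8, -0.7, 0.0004, 0.0007, 0.005]
[-2.7, -46.7, -0.7, 0.0004, 0.0007, 0.005]
[-3.0, -46.7, -0.7, 0.0004, 0.0007, 0.005]
[-3.2, -46.7, -0.7, 0.0004, 0.0007, 0.005]
[-3.4, -46.7, -0.7, 0.0004, 0.0007, 0.005]
[-3.7, -46.7, -0.7, 0.0004, 0.0007, 0.005]
[-3.9, -46.7, -0.6, 0.0004, 0.0007, 0.005]
yellow 243 [411. 217.] ctr mm [ 441.  -345.5] ang -6.4 L 92.9 W 27.8
```

View pics/w12.png

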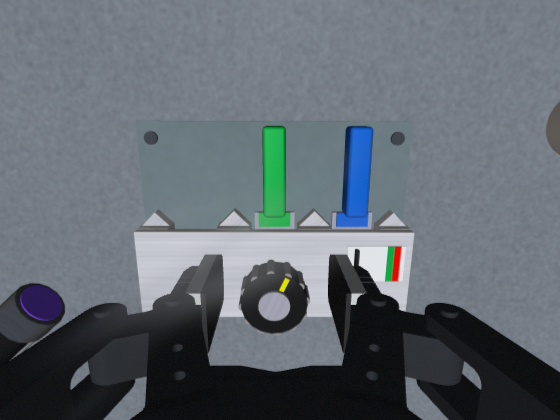

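Green and blue handles line up in their slots at equal depth. Next is yellow.

Request:
{"name": "servo_tool", "arguments": {"motion": [[[-2,-47,-1,0,0,0.005],[-2,-47,-1,0,0,0.005],[-2,-47,-1,0,0,0.005],[-2,-47,-1,0,0,0.005],[-3,-47,-1,0,0,0.005]]]}}

```text
time: 23.55
ee_pos: [0.547, -0.0735, 0.2091]
tcp_rot: [180.0, -0.2, 171.8]
wrist_force: [0.5, -0.1, 0.2]
opening: 0.0451
```

Request:
{"name": "servo_tool", "arguments": {"motion": [[[-3,-47,-1,0,0,0.005],[-3,-47,-1,0,0,0.005],[-3,-47,-1,0,0,0.005],[-3,-47,0,0,0,0.005],[-4,-47,0,0,0,0.005]]]}}

```text
time: 24.05
ee_pos: [0.5268, -0.3082, 0.2119]
tcp_rot: [180.0, -0.2, 170.3]
wrist_force: [0.5, 0.4, 0.4]
opening: 0.0452
```

Request:
{"name": "servo_tool", "arguments": {"motion": [[[-4,-47,0,0,0,0.005],[0,0,0,0,0,0],[0,0,0,0,0,0]]]}}

```text
time: 24.35
ee_pos: [0.5229, -0.3543, 0.2114]
tcp_rot: [179.9, -0.3, 169.9]
wrist_force: [0.0, 0.4, -0.4]
opening: 0.0451
```

```bash
python3 - <<'E'
from h import *
state(); p=cam("wrist","w13"); np.save("w13.npy",p,allow_pickle=True)
c=blobs(p,"yellow",300)[0]; print(c[1]); u,v=int(c[1][0]),int(c[1][1]); x0=max(0,u-80);y0=max(0,v-70)
print(x0,y0); cv2.imwrite("pics/w13c.png",cv2.resize(p["color"][y0:y0+190,x0:x0+190,::-1],None,fx=4,fy=3.1,interpolation=cv2.INTER_CUBIC))
E
```

```text
t24.4 p [ 522.9 -354.3  211.4] rot [179.9  -0.3 169.9] F [ 0.   0.4 -0.4] op 45.1 q [-34.  16.  19.  93.  -0. -24.]
[268.36376355  99.22560336]
188 29
```

View pics/w13c.png

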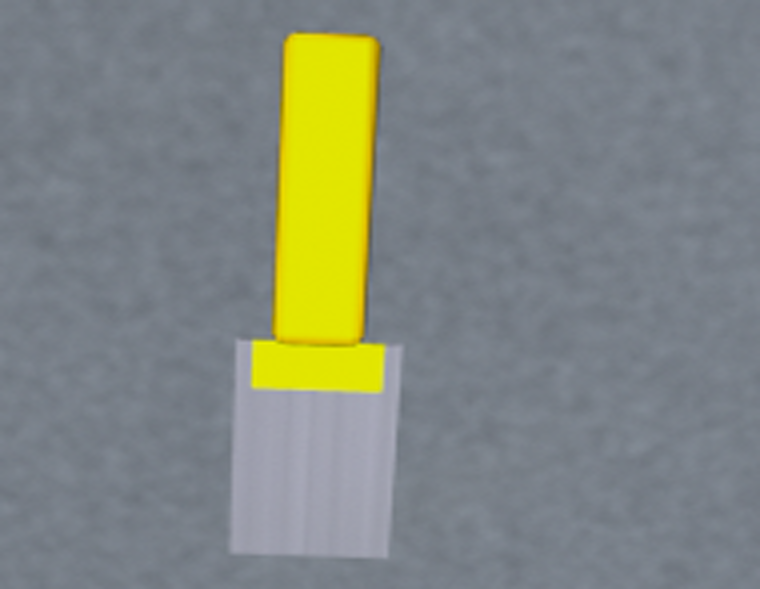

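View pics/w13.png

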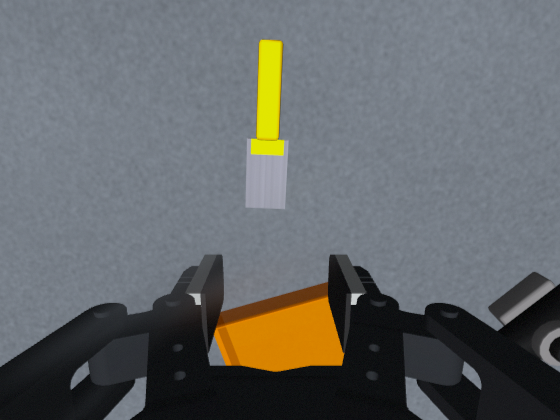

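```bash
python3 - <<'E'
from h import *
p=np.load("w13.npy",allow_pickle=True).item()
f=lambda L:[(188+x/4,29+y/3.1) for x,y in L]
v=fitscr(p,f([(231,553),(388,558),(236,340),(402,346),(285,35),(379,38),(275,343),(363,345)]),(.44,-.35,-.1))
a=v[2]; go([v[0]+.01*np.cos(a),v[1]+.01*np.sin(a),.08],180+np.degrees(a),5)
E
```

```text
free z [ 435.7 -344.5] yaw -12.45 z -3.2 rms 0.45
fixed z [ 435.7 -344.4] yaw -12.46 z 0.0 rms 0.63
grip pt [ 445.4 -346.6]
n 5
[15.5, -1.4, 26.5, 0.0002, -0.0009, 0.0086]
[15.5, -1.6, 26.5, 0.0002, -0.0009, 0.0086]
[15.5, -1.7, 26.4, 0.0002, -0.0009, 0.0086]
[15.5, -1.8, 26.4, 0.0002, -0.0009, 0.0086]
[15.5, -1.9, 26.4, 0.0002, -0.0009, 0.0086]
```

Request:
{"name": "servo_tool", "arguments": {"motion": [[[16,-1,26,0,0,0.009],[16,-2,26,0,0,0.009],[16,-2,26,0,0,0.009],[16,-2,26,0,0,0.009],[15,-2,27,0,0,0.008]]]}}

```text
time: 24.9
ee_pos: [0.4438, -0.3454, 0.0817]
tcp_rot: [180.0, -0.1, 167.6]
wrist_force: [0.9, -0.5, -0.1]
opening: 0.0447
```

Request:
{"name": "servo_tool", "arguments": {"motion": [[[0,0,0,0,0,0],[0,0,0,0,0,0]]]}}

```text
time: 25.1
ee_pos: [0.4446, -0.3462, 0.0834]
tcp_rot: [180.0, -0.1, 167.6]
wrist_force: [0.6, -0.7, 0.3]
opening: 0.0452
```

```bash
python3 - <<'E'
from h import *
state(); go([.4454,-.3466,.0225],167.5,3)
p=cam("wrist","w14"); print(blobs(p,"yellow",300)[0][1:3])
E
```

```text
t25.1 p [ 444.6 -346.2   83.4] rot [ 1.800e+02 -1.000e-01  1.676e+02] F [ 0.6 -0.7  0.3] op 45.2 q [-38.   7.  -6.  77.  -0. -25.]
n 3
[-0.3, -0.1, 20.3, 0.0, -0.0007, 0.0006]
[-0.3, -0.1, 20.3, 0.0, -0.0007, 0.0006]
[-0.3, -0.1, 20.3, 0.0, -0.0007, 0.0006]
(array([275.00396689, 227.09054846]), ((275.0, 224.49996948242188), (47.99999237060547, 150.99996948242188), -0.0))
```

View pics/w14.png

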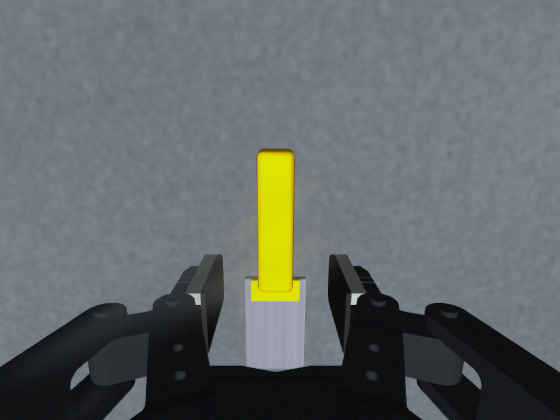

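Yellow is centred and straight between the jaws. I'll grip and lift it.

Request:
{"name": "servo_tool", "arguments": {"motion": [[[0,0,20,0,0,0],[0,0,20,0,0,0],[0,0,21,0,0,0],[0,0,0,0,0,0]]]}}

```text
time: 25.55
ee_pos: [0.4444, -0.3464, 0.0208]
tcp_rot: [179.9, -0.2, 167.6]
wrist_force: [-1.0, -0.2, 0.1]
opening: 0.045
```

Request:
{"name": "servo_tool", "arguments": {"motion": [[[0,0,0,0,0,0],[0,0,0,0,0,0],[0,0,0,0,0,0],[0,0,0,0,0,0],[0,0,0,0,0,0]]], "gripper": 10, "newtons": 60}}

```text
time: 26.05
ee_pos: [0.4453, -0.3478, 0.0241]
tcp_rot: [-179.9, 0.1, 167.5]
wrist_force: [1.0, 1.0, 5.4]
opening: 0.0189
```

Request:
{"name": "servo_tool", "arguments": {"motion": [[[0,0,-30,0,0,0],[0,0,-32,0,0,0],[0,0,0,0,0,0]]]}}

```text
time: 26.35
ee_pos: [0.4462, -0.3486, 0.0895]
tcp_rot: [-179.8, 0.3, 167.5]
wrist_force: [0.4, -0.3, 0.0]
opening: 0.0188
```

```bash
python3 - <<'E'
from h import *
state(); t=tf(-120,-75); go([t[0],t[1],.09],180-6.83)
cam("wrist","w15")
E
```

```text
t26.4 p [ 446.2 -348.6   89.5] rot [-179.8    0.3  167.5] F [ 0.4 -0.3  0. ] op 18.8 q [-38.   7.  -6.  77.  -0. -26.]
n 10
[6.9, 44.2, -0.2, -0.0004, 0.0005, -0.0099]
[6.5, 44.2, -0.2, -0.0004, 0.0005, -0.0099]
[6.1, 44.3, -0.2, -0.0004, 0.0005, -0.0099]
[5.6, 44.4, -0.2, -0.0004, 0.0005, -0.0099]
[5.2, 44.4, -0.2, -0.0004, 0.0005, -0.0099]
[4.8, 44.5, -0.1, -0.0004, 0.0005, -0.0099]
[4.3, 44.5, -0.1, -0.0004, 0.0005, -0.0099]
[3.9, 44.5, -0.1, -0.0004, 0.0005, -0.0099]
[3.4, 44.6, -0.1, -0.0004, 0.0005, -0.0099]
[3.0, 44.6, -0.1, -0.0004, 0.0005, -0.0099]
```

View pics/w15.png

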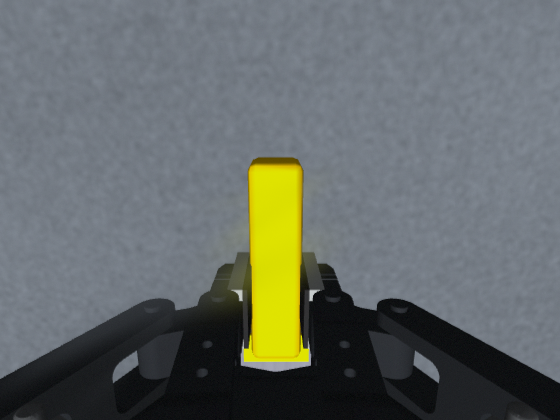

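Request:
{"name": "servo_tool", "arguments": {"motion": [[[7,44,0,0,0,-0.01],[6,44,0,0,0,-0.01],[6,44,0,0,0,-0.01],[6,44,0,0,0,-0.01],[5,44,0,0,0,-0.01]]]}}

```text
time: 26.9
ee_pos: [0.4575, -0.1238, 0.0834]
tcp_rot: [180.0, -0.2, 170.4]
wrist_force: [1.1, 0.2, 0.3]
opening: 0.0184
```

Request:
{"name": "servo_tool", "arguments": {"motion": [[[5,45,0,0,0,-0.01],[4,45,0,0,0,-0.01],[4,45,0,0,0,-0.01],[3,45,0,0,0,-0.01],[3,45,0,0,0,-0.01]]]}}

```text
time: 27.4
ee_pos: [0.4719, 0.1017, 0.0837]
tcp_rot: [180.0, -0.1, 173.3]
wrist_force: [1.1, -1.0, -1.6]
opening: 0.0188
```

Request:
{"name": "servo_tool", "arguments": {"motion": [[[0,0,0,0,0,0],[0,0,0,0,0,0]]]}}

```text
time: 27.6
ee_pos: [0.4719, 0.1007, 0.0835]
tcp_rot: [-180.0, -0.2, 173.4]
wrist_force: [-0.1, 0.3, -1.2]
opening: 0.0187
```

```bash
python3 - <<'E'
from h import *
rk(); t=tf(-120,-75); go([t[0],t[1],.032],180-6.83,3)
cam("wrist","w16")
E
```

```text
rack frame TCP x -122.3 y -72.2 z 83.5 yaw 0.22 F rack [-0.2  0.3 -1.2] op 18.7
n 3
[-0.8, -0.9, 17.2, -0.0001, -0.001, 0.0013]
[-0.8, -0.9, 17.2, -0.0001, -0.001, 0.0013]
[-0.8, -0.9, 17.2, -0.0001, -0.001, 0.0013]
```

View pics/w16.png

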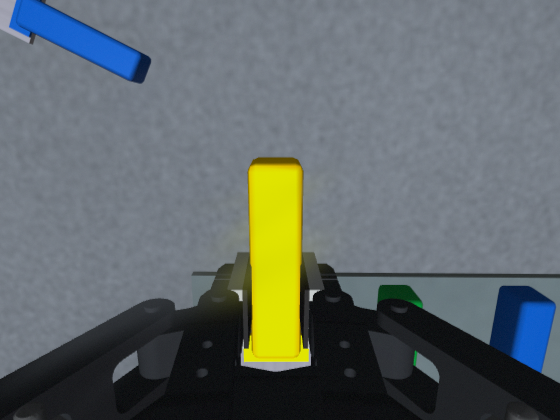

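Yellow is still held straight. I'll lower it and insert it in the right slot.

Request:
{"name": "servo_tool", "arguments": {"motion": [[[-1,-1,18,0,0,0.001],[-1,-1,17,0,0,0.001],[0,-1,17,0,0,0.001],[0,0,0,0,0,0]]]}}

```text
time: 28.05
ee_pos: [0.4733, 0.0951, 0.0306]
tcp_rot: [-180.0, -0.2, 172.9]
wrist_force: [-1.5, 0.1, -0.5]
opening: 0.0184
```

```bash
python3 - <<'E'
from h import *
rk()
E
```

```text
rack frame TCP x -120.3 y -77.6 z 30.6 yaw -0.23 F rack [-1.5 -0.1 -0.5] op 18.4
```

Request:
{"name": "servo_tool", "arguments": {"motion": [[[-8,0,0,0,0,0],[-8,0,0,0,0,0],[-8,0,0,0,0,0],[-6,0,0,0,0,0],[0,0,0,0,0,0]]]}}

```text
time: 28.55
ee_pos: [0.5046, 0.093, 0.0321]
tcp_rot: [180.0, -0.1, 173.1]
wrist_force: [0.2, 0.8, -0.9]
opening: 0.0186
```

```bash
python3 - <<'E'
from h import *
rk()
E
```

```text
rack frame TCP x -88.9 y -76.0 z 32.1 yaw -0.11 F rack [ 0.1  0.8 -0.9] op 18.6
```

Request:
{"name": "servo_tool", "arguments": {"motion": [[[-7,0,0,0,0,0],[-7,0,0,0,0,0],[-7,0,0,0,0,0],[0,0,0,0,0,0]]]}}

```text
time: 28.95
ee_pos: [0.5254, 0.0905, 0.0319]
tcp_rot: [180.0, -0.1, 173.1]
wrist_force: [-0.6, -0.4, -0.8]
opening: 0.0188
```

```bash
python3 - <<'E'
from h import *
rk()
E
```

```text
rack frame TCP x -68.0 y -75.9 z 31.9 yaw -0.10 F rack [-0.5 -0.5 -0.8] op 18.8
```

Request:
{"name": "servo_tool", "arguments": {"motion": [[[-7,0,0,0,0,0],[-7,0,0,0,0,0],[-7,0,1,0,0,0],[-3,0,0.5,0,0,0],[0,0,0,0,0,0]]]}}

```text
time: 29.45
ee_pos: [0.5489, 0.0876, 0.0307]
tcp_rot: [180.0, -0.1, 173.1]
wrist_force: [0.3, -0.3, 2.9]
opening: 0.0188
```

Request:
{"name": "servo_tool", "arguments": {"motion": [[[-1.5,0,0,0,0,0],[-1.5,0,0,0,0,0],[0,0,0,0,0,0]]]}}

```text
time: 29.75
ee_pos: [0.5513, 0.0873, 0.0305]
tcp_rot: [180.0, -0.1, 173.1]
wrist_force: [-3.3, 0.0, 4.5]
opening: 0.019
```

```bash
python3 - <<'E'
from h import *
rk()
E
```

```text
rack frame TCP x -41.9 y -76.0 z 30.5 yaw -0.09 F rack [-3.3 -0.4  4.5] op 19.0
```

Request:
{"name": "servo_tool", "arguments": {"motion": [[[-1,0,-0.5,0,0,0],[-1,0,0,0,0,0],[0,0,0,0,0,0]]]}}

```text
time: 30.05
ee_pos: [0.5527, 0.0871, 0.0308]
tcp_rot: [180.0, -0.2, 173.1]
wrist_force: [-5.8, 1.5, 4.7]
opening: 0.0189
```

Request:
{"name": "servo_tool", "arguments": {"motion": [[[-1,0,0,0,0,0],[-1,0,0,0,0,0],[0,0,0,0,0,0]]]}}

```text
time: 30.35
ee_pos: [0.5528, 0.0871, 0.0306]
tcp_rot: [180.0, -0.4, 173.1]
wrist_force: [-16.9, 2.3, 11.7]
opening: 0.0192
```

```bash
python3 - <<'E'
from h import *
rk()
E
```

```text
rack frame TCP x -40.3 y -76.0 z 30.6 yaw -0.07 F rack [-17.    0.3  11.7] op 19.2
```

Request:
{"name": "servo_tool", "arguments": {"motion": [[[0,0,0,0,0,0],[0,0,0,0,0,0],[0,0,0,0,0,0]]], "gripper": 40}}

```text
time: 30.65
ee_pos: [0.5557, 0.0868, 0.0308]
tcp_rot: [180.0, -0.1, 173.1]
wrist_force: [-0.2, -0.3, 0.1]
opening: 0.0399
```

Request:
{"name": "servo_tool", "arguments": {"motion": [[[0,0,-40,0,0,0],[0,0,-45,0,0,0],[0,0,-45,0,0,0],[0,0,-45,0,0,0],[0,0,0,0,0,0]]], "gripper": 85}}

```text
time: 31.15
ee_pos: [0.5579, 0.0869, 0.2128]
tcp_rot: [179.8, 0.4, 173.1]
wrist_force: [0.1, -0.6, 0.5]
opening: 0.0848
```

```bash
python3 - <<'E'
from h import *
rk()
p=cam("wrist","w17"); np.save("w17.npy",p,allow_pickle=True)
t=tf(50,0); go([t[0],t[1],.21],150); go([t[0],t[1],.21],-160)
E
```

```text
rack frame TCP x -35.3 y -75.6 z 212.8 yaw -0.10 F rack [ 0.2 -0.6  0.5] op 84.8
n 3
[-28.6, 25.3, -0.0, 0.0009, 0.0012, 0.1342]
[-24.9, 28.9, -0.1, 0.0009, 0.0012, 0.1342]
[-20.8, 32.0, -0.1, 0.0009, 0.0012, 0.1342]
n 4
[-21.4, 19.0, -0.0, 0.0002, 0.0011, -0.1175]
[-23.5, 16.3, -0.0, 0.0002, 0.0011, -0.1175]
[-25.3, 13.5, -0.1, 0.0002, 0.0011, -0.1175]
[-26.7, 10.4, -0.1, 0.0002, 0.0011, -0.1175]
```

View pics/w17.png

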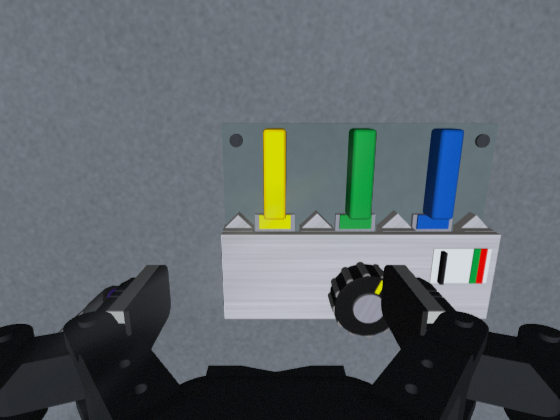

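All three handles are lined up at equal depth (yellow 275, green 361 and blue 446 px). Next is the wheel.

```bash
python3 - <<'E'
from h import *
p=np.load("w17.npy",allow_pickle=True).item()
print("fronts/rears",rackxy(p,[(275,217),(276,130),(359,217),(445,217)],.03).tolist())
go([.6518,.1519,.13],173,4)
E
```

```text
fronts/rears [[-13.9, -76.1], [-90.0, -75.1], [-13.8, -0.7], [-13.6, 76.6]]
n 4
[-21.4, 19.0, 20.0, 0.0005, 0.001, 0.0003]
[-21.4, 19.0, 20.0, 0.0005, 0.001, 0.0003]
[-21.4, 19.0, 19.9, 0.0005, 0.001, 0.0003]
[-21.5, 19.0, 19.9, 0.0005, 0.001, 0.0003]
```

Request:
{"name": "servo_tool", "arguments": {"motion": [[[-21,19,20,0,0,0],[-21,19,20,0,0,0],[-22,19,20,0,0,0],[-22,19,20,0,0,0],[0,0,0,0,0,0]]], "gripper": 80}}

```text
time: 31.7
ee_pos: [0.6501, 0.153, 0.1192]
tcp_rot: [-179.9, -0.5, 173.1]
wrist_force: [-1.2, -1.1, -1.0]
opening: 0.0798
```

Request:
{"name": "servo_tool", "arguments": {"motion": [[[0,0,0,0,0,0],[0,0,0,0,0,0]]]}}

```text
time: 31.9
ee_pos: [0.6497, 0.1514, 0.1261]
tcp_rot: [180.0, -0.1, 173.1]
wrist_force: [-0.4, -0.0, 1.2]
opening: 0.0803
```

```bash
python3 - <<'E'
from h import *
state(); go([.6518,.1519,.062],173.2,4)
cam("wrist","w18")
E
```

```text
t31.9 p [649.7 151.4 126.1] rot [ 1.800e+02 -1.000e-01  1.731e+02] F [-0.4 -0.   1.2] op 80.3 q [13. 21. 15. 84.  0. 20.]
n 4
[-0.5, 0.2, 16.0, 0.0, -0.0005, -0.0006]
[-0.5, 0.2, 16.0, 0.0, -0.0005, -0.0006]
[-0.5, 0.2, 16.0, 0.0, -0.0005, -0.0006]
[-0.5, 0.2, 16.0, 0.0, -0.0005, -0.0006]
```

View pics/w18.png

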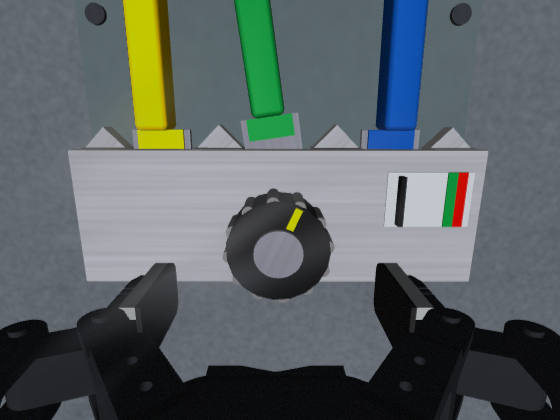

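The green scraper has been knocked: its handle is at (262,60), tilted and pulled out by about 10 mm. I have to put it back before touching the wheel.

Request:
{"name": "servo_tool", "arguments": {"motion": [[[30,0,-30,0,0,0],[30,0,-30,0,0,0],[10,0,-25,0,0,0],[0,0,0,0,0,0],[0,0,0,0,0,0]]], "gripper": 45}}

```text
time: 32.45
ee_pos: [0.5808, 0.16, 0.2126]
tcp_rot: [179.9, 0.1, 173.1]
wrist_force: [0.3, 1.2, -0.2]
opening: 0.0454
```

```bash
python3 - <<'E'
from h import *
rk(); p=cam("wrist","w19"); np.save("w19.npy",p,allow_pickle=True)
cv2.imwrite("pics/w19c.png",cv2.resize(p["color"][100:290,180:380,::-1],None,fx=4,fy=3.1,interpolation=cv2.INTER_CUBIC))
E
```

```text
rack frame TCP x -21.2 y -0.4 z 212.6 yaw -0.11 F rack [ 0.2  1.2 -0.2] op 45.4
```

View pics/w19c.png

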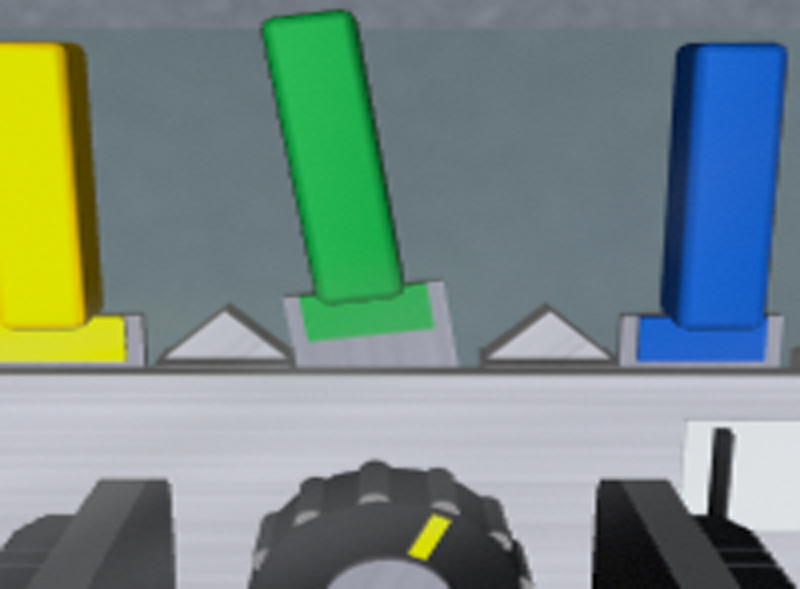

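View pics/w19.png

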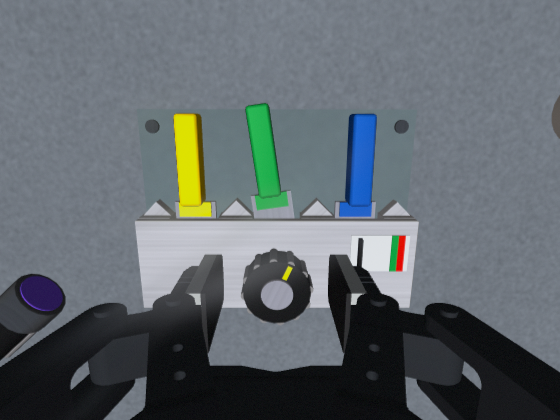

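```bash
python3 - <<'E'
from h import *
p=np.load("w19.npy",allow_pickle=True).item()
f=lambda L:[(180+x/4,100+y/3.1) for x,y in L]
v=fitscr(p,f([(285,297),(441,282),(263,19),(355,12),(316,302),(402,294)]),(.55,.16,-.05),.006,slice(2,8))
a=v[2]; g=[v[0]+.01*np.cos(a),v[1]+.01*np.sin(a)]; r=np.load("rack.npy"); d=(np.array(v[:2])-r[:2])*1000
print("origin in rack",d[0]*np.cos(r[2])+d[1]*np.sin(r[2]),-d[0]*np.sin(r[2])+d[1]*np.cos(r[2]),"rel yaw",np.degrees(a-r[2]))
go([*g,.085],180+np.degrees(a),5)
E
```

```text
free z [543.3 154.1] yaw 0.56 z -0.9 rms 0.62
fixed z [542.5 154.4] yaw 0.55 z 6.0 rms 0.95
grip pt [552.5 154.5]
origin in rack -58.52515227668979 -10.486946524054268 rel yaw 7.382551539174388
n 5
[5.4, -1.8, 25.2, 0.0001, -0.0002, -0.0262]
[5.5, -1.6, 25.2, 0.0001, -0.0002, -0.0262]
[5.5, -1.5, 25.2, 0.0001, -0.0002, -0.0262]
[5.6, -1.3, 25.2, 0.0001, -0.0002, -0.0262]
[5.6, -1.2, 25.2, 0.0001, -0.0002, -0.0262]
```

Request:
{"name": "servo_tool", "arguments": {"motion": [[[5,-2,25,0,0,-0.026],[5,-2,25,0,0,-0.026],[6,-1,25,0,0,-0.026],[6,-1,25,0,0,-0.026],[6,-1,26,0,0,-0.026]]]}}

```text
time: 33.0
ee_pos: [0.5513, 0.1546, 0.0826]
tcp_rot: [180.0, -0.2, -179.4]
wrist_force: [0.1, 0.0, 0.1]
opening: 0.0446
```

Request:
{"name": "servo_tool", "arguments": {"motion": [[[0,0,0,0,0,0],[0,0,0,0,0,0]]]}}

```text
time: 33.2
ee_pos: [0.5518, 0.1549, 0.0846]
tcp_rot: [180.0, -0.2, -179.5]
wrist_force: [-0.6, 0.7, 1.1]
opening: 0.0448
```

```bash
python3 - <<'E'
from h import *
rk(); go([.5525,.1545,.0285],180.55,3)
cam("wrist","w20")
E
```

```text
rack frame TCP x -49.4 y -8.9 z 84.6 yaw 7.30 F rack [-0.7  0.6  1.1] op 44.8
n 3
[-0.3, -0.1, 18.7, 0.0, -0.0012, -0.0005]
[-0.3, -0.1, 18.7, 0.0, -0.0012, -0.0005]
[-0.3, -0.1, 18.7, 0.0, -0.0012, -0.0005]
```

View pics/w20.png

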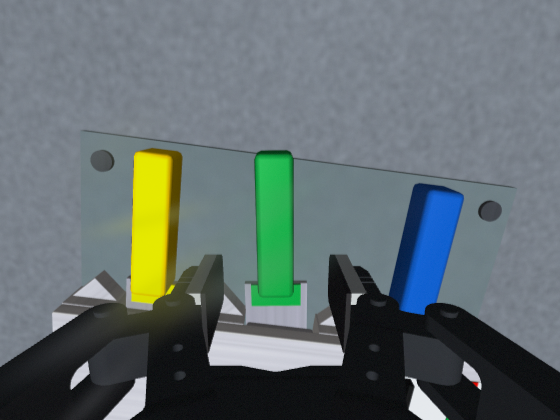

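Request:
{"name": "servo_tool", "arguments": {"motion": [[[0,0,19,0,0,0],[0,0,19,0,0,0],[0,0,18,0,0,0],[0,0,0,0,0,0]]], "gripper": 40}}

```text
time: 33.65
ee_pos: [0.5516, 0.155, 0.028]
tcp_rot: [180.0, -0.2, -179.5]
wrist_force: [-0.1, 0.8, -0.7]
opening: 0.04
```

Request:
{"name": "servo_tool", "arguments": {"motion": [[[0,0,0,0,0,0],[0,0,0,0,0,0],[0,0,0,0,0,0],[0,0,0,0,0,0],[0,0,0,0,0,0]]], "gripper": 10, "newtons": 60}}

```text
time: 34.15
ee_pos: [0.553, 0.1554, 0.0309]
tcp_rot: [179.9, 0.1, -179.5]
wrist_force: [-0.1, 0.2, 6.3]
opening: 0.0184
```

```bash
python3 - <<'E'
from h import *
rk(); o=bot.get_obs(); t=tf(-105,0);go([*t,o["ee_pos"][2]],180.55,6)
E
```

```text
rack frame TCP x -48.3 y -8.2 z 30.9 yaw 7.34 F rack [-0.2  0.2  6.3] op 18.4
n 6
[9.2, 2.6, -0.0, 0.0002, 0.0001, -0.0001]
[9.2, 2.6, -0.0, 0.0002, 0.0001, -0.0001]
[9.2, 2.6, -0.0, 0.0002, 0.0001, -0.0001]
[9.2, 2.6, -0.0, 0.0002, 0.0001, -0.0001]
[9.2, 2.6, -0.0, 0.0002, 0.0001, -0.0001]
[9.2, 2.6, -0.0, 0.0002, 0.0001, -0.0001]
```

Request:
{"name": "servo_tool", "arguments": {"motion": [[[0,0,-1.5,0,0,0],[10,0,0,0,0,0],[15,0,0,0,0,0],[15,0,0,0,0,0],[15,0,0,0,0,0]]]}}

```text
time: 34.65
ee_pos: [0.4961, 0.1547, 0.0309]
tcp_rot: [180.0, -0.1, -179.5]
wrist_force: [1.9, 0.3, 2.0]
opening: 0.0184
```

Request:
{"name": "servo_tool", "arguments": {"motion": [[[10,0,0,0,0,0],[0,0,0,0,0,0]]]}}

```text
time: 34.85
ee_pos: [0.4857, 0.1547, 0.0309]
tcp_rot: [180.0, -0.1, -179.4]
wrist_force: [-0.6, -0.8, 1.1]
opening: 0.0188
```

```bash
python3 - <<'E'
from h import *
rk(); t=tf(-118,0);go([*t,.032],173.17,3); cam("wrist","w21")
E
```

```text
rack frame TCP x -115.0 y -16.9 z 30.9 yaw 7.39 F rack [-0.5 -0.8  1.1] op 18.8
n 3
[0.3, 5.7, -0.4, 0.0002, -0.0007, 0.043]
[0.5, 5.7, -0.4, 0.0002, -0.0007, 0.043]
[0.8, 5.7, -0.4, 0.0002, -0.0007, 0.043]
```

View pics/w21.png

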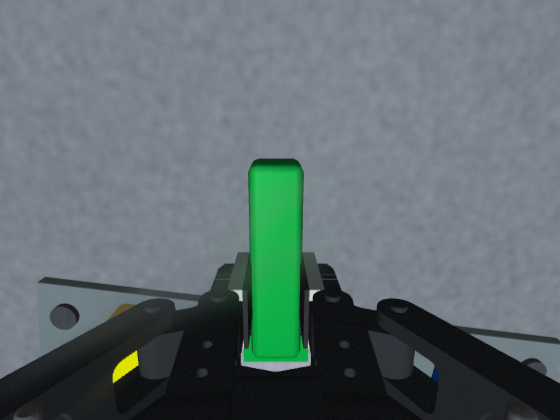

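Request:
{"name": "servo_tool", "arguments": {"motion": [[[1,6,-1,0,0,0.043],[1,6,0,0,0,0.043],[1,6,0,0,0,0.043],[0,0,0,0,0,0],[0,0,0,0,0,0]]]}}

```text
time: 35.4
ee_pos: [0.4846, 0.1726, 0.0313]
tcp_rot: [-180.0, -0.1, 173.2]
wrist_force: [0.3, 0.7, -1.2]
opening: 0.0187
```

```bash
python3 - <<'E'
from h import *
rk()
E
```

```text
rack frame TCP x -118.2 y 0.7 z 31.3 yaw 0.05 F rack [ 0.2  0.7 -1.2] op 18.7
```

Request:
{"name": "servo_tool", "arguments": {"motion": [[[-8,0,0,0,0,0],[-8,0,0,0,0,0],[-8,0,0,0,0,0],[-8,0,0,0,0,0],[0,0,0,0,0,0]]]}}

```text
time: 35.9
ee_pos: [0.5174, 0.1686, 0.0314]
tcp_rot: [180.0, -0.1, 173.1]
wrist_force: [-0.6, -0.8, -0.3]
opening: 0.0188
```

```bash
python3 - <<'E'
from h import *
rk()
E
```

```text
rack frame TCP x -85.2 y 0.7 z 31.4 yaw -0.07 F rack [-0.5 -0.9 -0.3] op 18.8
```

Request:
{"name": "servo_tool", "arguments": {"motion": [[[-7,0,0,0,0,0],[-7,0,0,0,0,0],[-6,0,0,0,0,0],[0,0,0,0,0,0]]]}}

```text
time: 36.3
ee_pos: [0.5369, 0.1664, 0.0314]
tcp_rot: [180.0, -0.1, 173.1]
wrist_force: [-0.1, -0.4, -0.8]
opening: 0.0188
```

```bash
python3 - <<'E'
from h import *
rk()
E
```

```text
rack frame TCP x -65.6 y 0.8 z 31.4 yaw -0.05 F rack [-0.  -0.4 -0.8] op 18.8
```

Request:
{"name": "servo_tool", "arguments": {"motion": [[[-7,0,0,0,0,0],[-7,0,0,0,0,0],[-7,0,0.5,0,0,0],[-2,0,0.5,0,0,0],[0,0,0,0,0,0]]]}}

```text
time: 36.8
ee_pos: [0.5594, 0.1638, 0.0309]
tcp_rot: [180.0, -0.1, 173.1]
wrist_force: [-1.6, 0.7, 5.1]
opening: 0.0185
```

Request:
{"name": "servo_tool", "arguments": {"motion": [[[-1,0,0,0,0,0],[-1,0,0,0,0,0],[-1,0,0,0,0,0],[0,0,0,0,0,0]]]}}

```text
time: 37.2
ee_pos: [0.5619, 0.1635, 0.0309]
tcp_rot: [180.0, -0.1, 173.1]
wrist_force: [-3.9, 1.0, 4.2]
opening: 0.0186
```

```bash
python3 - <<'E'
from h import *
rk()
E
```

```text
rack frame TCP x -40.4 y 0.9 z 30.9 yaw -0.02 F rack [-3.9  0.5  4.2] op 18.6
```

Request:
{"name": "servo_tool", "arguments": {"motion": [[[-1,0,0,0,0,0],[-1,0,0,0,0,0],[0,0,0,0,0,0]]]}}

```text
time: 37.5
ee_pos: [0.562, 0.1635, 0.0309]
tcp_rot: [180.0, -0.4, 173.2]
wrist_force: [-13.9, 1.9, 11.2]
opening: 0.0188
```

Request:
{"name": "servo_tool", "arguments": {"motion": [[[-1,0,0,0,0,0],[-1,0,0,0,0,0],[0,0,0,0,0,0]]]}}

```text
time: 37.8
ee_pos: [0.5621, 0.1635, 0.0309]
tcp_rot: [180.0, -0.6, 173.2]
wrist_force: [-26.4, 2.6, 17.9]
opening: 0.0186
```

```bash
python3 - <<'E'
from h import *
rk()
E
```

```text
rack frame TCP x -40.1 y 0.9 z 30.9 yaw 0.03 F rack [-26.5  -0.6  17.9] op 18.6
```

Home against the wall. I'll release, lift and check.

Request:
{"name": "servo_tool", "arguments": {"motion": [[[0,0,0,0,0,0],[0,0,0,0,0,0],[0,0,0,0,0,0]]], "gripper": 40}}

```text
time: 38.1
ee_pos: [0.5662, 0.1628, 0.0303]
tcp_rot: [180.0, -0.1, 173.1]
wrist_force: [0.3, -0.4, 0.5]
opening: 0.0401
```

Request:
{"name": "servo_tool", "arguments": {"motion": [[[0,0,-40,0,0,0],[0,0,-45,0,0,0],[0,0,-45,0,0,0],[0,0,-45,0,0,0],[0,0,0,0,0,0]]], "gripper": 80}}

```text
time: 38.6
ee_pos: [0.5684, 0.1632, 0.2125]
tcp_rot: [179.8, 0.4, 173.1]
wrist_force: [0.4, -0.1, -0.0]
opening: 0.08
```

```bash
python3 - <<'E'
from h import *
state(); go([.6518,.1519,.13],173.2,4)
p=cam("wrist","w22")
E
```

```text
t38.6 p [568.4 163.2 212.5] rot [179.8   0.4 173.1] F [ 0.4 -0.1 -0. ] op 80.0 q [16. 10. 11. 91.  0. 23.]
n 4
[-20.9, -0.4, 20.8, 0.001, 0.0018, -0.0004]
[-20.9, -0.4, 20.7, 0.001, 0.0018, -0.0004]
[-21.0, -0.4, 20.7, 0.001, 0.0018, -0.0004]
[-21.0, -0.3, 20.7, 0.001, 0.0018, -0.0004]
```

View pics/w22.png

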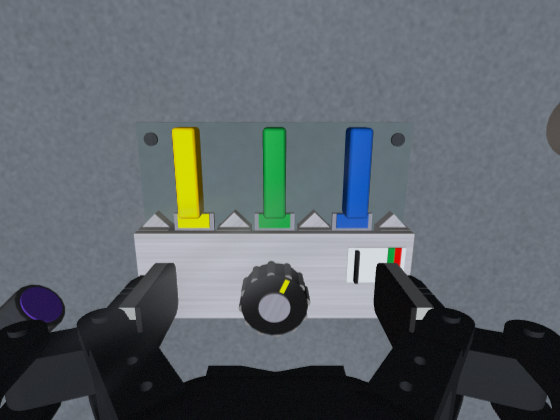

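All three handles are home and level. Going to the wheel.

Request:
{"name": "servo_tool", "arguments": {"motion": [[[-21,0,20,0,0,0],[-21,0,21,0,0,0],[-21,0,21,0,0,0],[-21,0,21,0,0,0],[0,0,0,0,0,0]]]}}

```text
time: 39.15
ee_pos: [0.6494, 0.1518, 0.1162]
tcp_rot: [-179.9, -0.5, 173.1]
wrist_force: [-0.6, -0.6, -1.0]
opening: 0.0803
```

Request:
{"name": "servo_tool", "arguments": {"motion": [[[0,0,0,0,0,0],[0,0,0,0,0,0]]]}}

```text
time: 39.35
ee_pos: [0.6492, 0.1529, 0.1227]
tcp_rot: [180.0, -0.1, 173.1]
wrist_force: [0.1, -0.3, -0.0]
opening: 0.08
```

```bash
python3 - <<'E'
from h import *
state(); go([.6518,.1519,.061],173.2,4)
cam("wrist","w23")
E
```

```text
t39.4 p [649.2 152.9 122.7] rot [ 1.800e+02 -1.000e-01  1.731e+02] F [ 0.1 -0.3 -0. ] op 80.0 q [13. 21. 14. 84.  0. 20.]
n 4
[-0.7, -0.2, 15.4, 0.0001, -0.0005, -0.0003]
[-0.7, -0.2, 15.4, 0.0001, -0.0005, -0.0003]
[-0.7, -0.2, 15.4, 0.0001, -0.0005, -0.0003]
[-0.7, -0.2, 15.4, 0.0001, -0.0005, -0.0003]
```

View pics/w23.png

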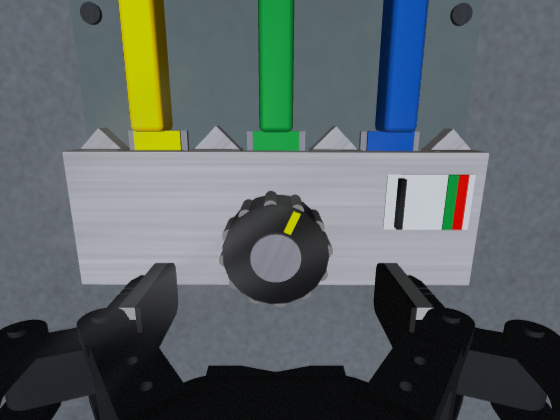

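Request:
{"name": "servo_tool", "arguments": {"motion": [[[-1,0,15,0,0,0],[-1,0,15,0,0,0],[-1,0,15,0,0,0],[0,0,15,0,0,0],[0,0,0,0,0,0]]]}}

```text
time: 39.9
ee_pos: [0.6508, 0.1521, 0.0586]
tcp_rot: [-179.9, -0.4, 173.1]
wrist_force: [-0.4, -0.7, -0.5]
opening: 0.0801
```

Request:
{"name": "servo_tool", "arguments": {"motion": [[[0,0,0,0,0,0],[0,0,0,0,0,0],[0,0,0,0,0,0],[0,0,0,0,0,0]]], "gripper": 40, "newtons": 100}}

```text
time: 40.3
ee_pos: [0.6526, 0.1524, 0.0635]
tcp_rot: [180.0, -0.0, 173.1]
wrist_force: [-3.6, -1.6, 5.5]
opening: 0.0534
```

```bash
python3 - <<'E'
from h import *
o=state(); rk(); print(o["torque"])
E
```

```text
t40.3 p [652.6 152.4  63.5] rot [180.   -0.  173.1] F [-3.6 -1.6  5.5] op 53.4 q [13. 22.  9. 78.  0. 20.]
rack frame TCP x 51.0 y 0.7 z 63.5 yaw -0.04 F rack [-3.4 -2.   5.5] op 53.4
[-0.3570685   0.68271619 -0.02656545]
```

Request:
{"name": "servo_tool", "arguments": {"motion": [[[0,0,0,0,0,0.1],[0,0,0,0,0,0.14],[0,0,0,0,0,0.14],[0,0,0,0,0,0.14],[0,0,0,0,0,0.14]]]}}

```text
time: 40.8
ee_pos: [0.6528, 0.1527, 0.0635]
tcp_rot: [180.0, -0.1, 135.0]
wrist_force: [-1.7, 0.3, 5.7]
opening: 0.0537
```

```bash
python3 - <<'E'
from h import *
o=state(); print(o["torque"]); cam("wrist","w24")
E
```

```text
t40.8 p [652.8 152.7  63.5] rot [ 1.80e+02 -1.00e-01  1.35e+02] F [-1.7  0.3  5.7] op 53.7 q [13. 22.  9. 78.  0. 58.]
[-0.09948524  0.41797541  0.5284864 ]
```

View pics/w24.png

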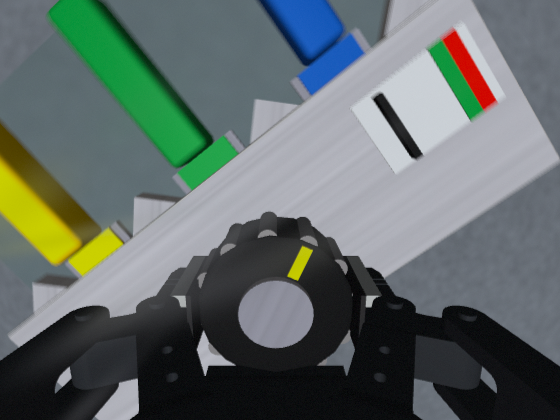

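The wheel turns with the grip: the yellow mark keeps the same place in the gripper view, the pointer has advanced, and the torque reads 0.53 N m. Continuing.

Request:
{"name": "servo_tool", "arguments": {"motion": [[[0,0,0,0,0,0.14],[0,0,0,0,0,0.14],[0,0,0,0,0,0.14],[0,0,0,0,0,0.14],[0,0,0,0,0,0.14]]]}}

```text
time: 41.35
ee_pos: [0.6531, 0.1529, 0.0635]
tcp_rot: [180.0, -0.1, 94.9]
wrist_force: [0.7, 0.4, 4.2]
opening: 0.0537
```

Request:
{"name": "servo_tool", "arguments": {"motion": [[[0,0,0,0,0,0.14],[0,0,0,0,0,0.14],[0,0,0,0,0,0.14],[0,0,0,0,0,0.14],[0,0,0,0,0,0.14]]]}}

```text
time: 41.85
ee_pos: [0.6534, 0.1528, 0.0635]
tcp_rot: [180.0, -0.1, 54.8]
wrist_force: [2.7, -0.2, 2.6]
opening: 0.0535
```

Request:
{"name": "servo_tool", "arguments": {"motion": [[[0,0,0,0,0,0.14],[0,0,0,0,0,0.14],[0,0,0,0,0,0.14],[0,0,0,0,0,0]]]}}

```text
time: 42.25
ee_pos: [0.6535, 0.1526, 0.0634]
tcp_rot: [-180.0, -0.1, 30.9]
wrist_force: [3.9, -0.5, 4.1]
opening: 0.0535
```

```bash
python3 - <<'E'
from h import *
o=state(); print(o["torque"]); cam("wrist","w25")
E
```

```text
t42.2 p [653.5 152.6  63.4] rot [-1.80e+02 -1.00e-01  3.09e+01] F [ 3.9 -0.5  4.1] op 53.5 q [ 13.  22.   9.  78.   0. 162.]
[-0.0722182  -0.6682613  -0.35519185]
```

View pics/w25.png

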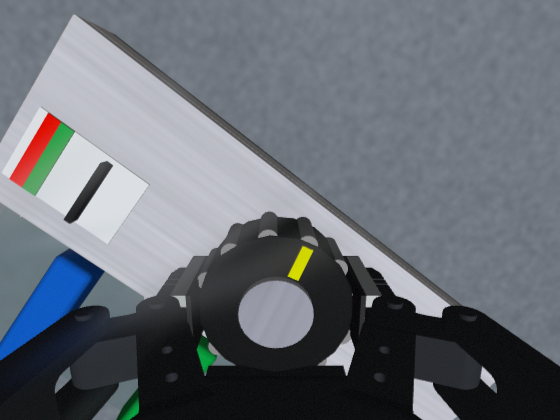

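The pointer has moved on as expected (wheel ≈3.4 rad). Opening and winding the wrist back.

Request:
{"name": "servo_tool", "arguments": {"motion": [[[0,0,0,0,0,0],[0,0,0,0,0,0],[0,0,0,0,0,0],[0,0,-5,0,0,0]]], "gripper": 80}}

```text
time: 42.7
ee_pos: [0.6517, 0.1524, 0.0664]
tcp_rot: [-179.9, 0.2, 31.1]
wrist_force: [-1.3, -1.0, 0.2]
opening: 0.0799
```

Request:
{"name": "servo_tool", "arguments": {"motion": [[[0,0,0,0,0,-0.145],[0,0,0,0,0,-0.145],[0,0,0,0,0,-0.145],[0,0,0,0,0,-0.145],[0,0,0,0,0,-0.145]]]}}

```text
time: 43.2
ee_pos: [0.6523, 0.1525, 0.0676]
tcp_rot: [-179.9, 0.0, 73.0]
wrist_force: [-0.6, -0.2, -0.3]
opening: 0.0803
```

Request:
{"name": "servo_tool", "arguments": {"motion": [[[0,0,0,0,0,-0.145],[0,0,0,0,0,-0.145],[0,0,0,0,0,-0.145],[0,0,0,0,0,-0.145],[0,0,0,0,0,-0.145]]]}}

```text
time: 43.7
ee_pos: [0.6523, 0.1525, 0.0676]
tcp_rot: [-179.9, -0.1, 114.5]
wrist_force: [-0.9, -1.0, -0.2]
opening: 0.0798
```

Request:
{"name": "servo_tool", "arguments": {"motion": [[[0,0,0,0,0,-0.145],[0,0,0,0,0,-0.145],[0,0,0,0,0,-0.145],[0,0,0,0,0,-0.145],[0,0,0,0,0,-0.145]]]}}

```text
time: 44.2
ee_pos: [0.6523, 0.1525, 0.0676]
tcp_rot: [-180.0, -0.1, 156.0]
wrist_force: [-0.5, -0.5, -0.4]
opening: 0.0802
```

Request:
{"name": "servo_tool", "arguments": {"motion": [[[0,0,0,0,0,-0.145],[0,0,0,0,0,-0.145],[0,0,0,0,0,-0.145],[0,0,0,0,0,-0.145],[0,0,0,0,0,-0.145]]]}}

```text
time: 44.7
ee_pos: [0.6523, 0.1525, 0.0676]
tcp_rot: [179.9, -0.1, -162.4]
wrist_force: [0.6, -0.1, -1.0]
opening: 0.0799
```

Request:
{"name": "servo_tool", "arguments": {"motion": [[[0,0,0,0,0,-0.145],[0,0,0,0,0,-0.145],[0,0,0,0,0,-0.145],[0,0,0,0,0,-0.145],[0,0,0,0,0,-0.145]]]}}

```text
time: 45.2
ee_pos: [0.6523, 0.1525, 0.0676]
tcp_rot: [179.9, -0.0, -120.9]
wrist_force: [0.0, -1.3, -0.5]
opening: 0.08
```

Request:
{"name": "servo_tool", "arguments": {"motion": [[[0,0,0,0,0,-0.145],[0,0,0,0,0,-0.145],[0,0,0,0,0,-0.145],[0,0,0,0,0,-0.145],[0,0,0,0,0,-0.145]]]}}

```text
time: 45.7
ee_pos: [0.6523, 0.1525, 0.0676]
tcp_rot: [179.9, 0.1, -79.3]
wrist_force: [-0.4, 0.2, 0.7]
opening: 0.0799
```

Request:
{"name": "servo_tool", "arguments": {"motion": [[[0,0,0,0,0,-0.145],[0,0,0,0,0,-0.145],[0,0,0,0,0,-0.145],[0,0,0,0,0,-0.145],[0,0,0,0,0,0]]]}}

```text
time: 46.2
ee_pos: [0.6523, 0.1525, 0.0675]
tcp_rot: [179.9, 0.1, -46.3]
wrist_force: [-0.4, -0.3, 1.1]
opening: 0.08
```

```bash
python3 - <<'E'
from h import *
o=state(); go([.6518,.1519,.062],o["tcp_rot"][2],1); cam("wrist","w26")
E
```

```text
t46.2 p [652.3 152.5  67.5] rot [ 1.799e+02  1.000e-01 -4.630e+01] F [-0.4 -0.3  1.1] op 80.0 q [  13.   22.   10.   78.    0. -121.]
n 1
[0.1, 0.8, 5.5, 0.0011, 0.0018, 0.0]
```

View pics/w26.png

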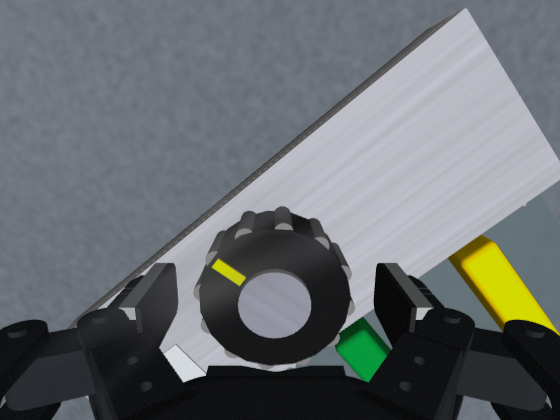

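Request:
{"name": "servo_tool", "arguments": {"motion": [[[0,0,5,0,0,0],[0,0,0,0,0,0]]]}}

```text
time: 46.45
ee_pos: [0.652, 0.1524, 0.0613]
tcp_rot: [179.9, 0.1, -46.6]
wrist_force: [-0.2, 0.1, 0.7]
opening: 0.0799
```

Request:
{"name": "servo_tool", "arguments": {"motion": [[[0,0,0,0,0,0],[0,0,0,0,0,0],[0,0,0,0,0,0],[0,0,0,0,0,0]]], "gripper": 40, "newtons": 110}}

```text
time: 46.85
ee_pos: [0.6527, 0.1528, 0.063]
tcp_rot: [-180.0, 0.1, -46.5]
wrist_force: [-0.0, 3.0, 4.9]
opening: 0.0535
```

Request:
{"name": "servo_tool", "arguments": {"motion": [[[0,0,0,0,0,0.14],[0,0,0,0,0,0.14],[0,0,0,0,0,0.14],[0,0,0,0,0,0.14],[0,0,0,0,0,0.14]]]}}

```text
time: 47.35
ee_pos: [0.6531, 0.153, 0.063]
tcp_rot: [-180.0, 0.1, -86.9]
wrist_force: [2.5, 2.7, 3.7]
opening: 0.0534
```

Request:
{"name": "servo_tool", "arguments": {"motion": [[[0,0,0,0,0,0.14],[0,0,0,0,0,0.14],[0,0,0,0,0,0.14],[0,0,0,0,0,0.14],[0,0,0,0,0,0.14]]]}}

```text
time: 47.85
ee_pos: [0.6535, 0.1528, 0.063]
tcp_rot: [-180.0, 0.1, -127.0]
wrist_force: [4.9, 1.9, 2.4]
opening: 0.0538
```

Request:
{"name": "servo_tool", "arguments": {"motion": [[[0,0,0,0,0,0.14],[0,0,0,0,0,0.14],[0,0,0,0,0,0.14],[0,0,0,0,0,0.14],[0,0,0,0,0,0.14]]]}}

```text
time: 48.35
ee_pos: [0.6537, 0.1525, 0.063]
tcp_rot: [180.0, 0.1, -167.1]
wrist_force: [6.5, 0.3, 2.3]
opening: 0.0536
```

Request:
{"name": "servo_tool", "arguments": {"motion": [[[0,0,0,0,0,0.14],[0,0,0,0,0,0.14],[0,0,0,0,0,0.14],[0,0,0,0,0,0.14],[0,0,0,0,0,0.14]]]}}

```text
time: 48.85
ee_pos: [0.6536, 0.152, 0.063]
tcp_rot: [180.0, 0.1, 152.8]
wrist_force: [4.7, -2.8, 2.7]
opening: 0.0533
```

```bash
python3 - <<'E'
from h import *
o=state(); print(o["torque"]); p=cam("wrist","w27"); np.save("w27.npy",p,allow_pickle=True)
E
```

```text
t48.9 p [653.6 152.   63. ] rot [1.800e+02 1.000e-01 1.528e+02] F [ 4.7 -2.8  2.7] op 53.3 q [13. 22.  9. 77. -0. 40.]
[-0.51361849 -0.99993374  0.76332308]
```

View pics/w27.png

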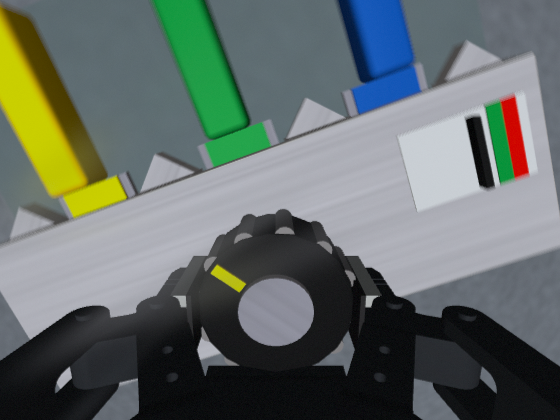

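```bash
python3 - <<'E'
from h import *
p=np.load("w27.npy",allow_pickle=True).item()
img=p["color"]; hsv=cv2.cvtColor(img,cv2.COLOR_RGB2HSV)
roi=np.zeros(img.shape[:2],bool); roi[90:215,395:545]=1
for n,m in (("tab",(img.max(2)<45)),("green",(hsv[...,0]>50)&(hsv[...,0]<85)&(hsv[...,1]>130)),("red",((hsv[...,0]<8)|(hsv[...,0]>172))&(hsv[...,1]>130))):
    pts=np.argwhere(m&roi)[:,::-1]; xy=rackxy(p,pts,.039 if n=="tab" else .038); print(n,len(pts),xy.mean(0)-[0,72],np.percentile(xy[:,1],[3,97])-72)
E
```

```text
tab 960 [32.07770833 24.628125  ] [22.  27.2]
green 1163 [31.19578676 33.59312124] [30.8 36.4]
red 1156 [31.25735294 39.83858131] [37.1 42.6]
```

Pointer value ≈24.3 mm (wheel ≈6.1 rad). About 2.1 rad remains to reach the middle of the green band.

Request:
{"name": "servo_tool", "arguments": {"motion": [[[0,0,0,0,0,0.14],[0,0,0,0,0,0.14],[0,0,0,0,0,0.14],[0,0,0,0,0,0.14],[0,0,0,0,0,0.14]]]}}

```text
time: 49.4
ee_pos: [0.6534, 0.1518, 0.063]
tcp_rot: [180.0, 0.1, 112.7]
wrist_force: [2.6, -3.0, 4.1]
opening: 0.0535
```

Request:
{"name": "servo_tool", "arguments": {"motion": [[[0,0,0,0,0,0.14],[0,0,0,0,0,0.14],[0,0,0,0,0,0.14],[0,0,0,0,0,0.14],[0,0,0,0,0,0.14]]]}}

```text
time: 49.9
ee_pos: [0.6529, 0.1518, 0.063]
tcp_rot: [-180.0, 0.1, 72.6]
wrist_force: [0.8, -2.8, 5.6]
opening: 0.0537
```

Request:
{"name": "servo_tool", "arguments": {"motion": [[[0,0,0,0,0,0.14],[0,0,0,0,0,0.14],[0,0,0,0,0,0.14],[0,0,0,0,0,0.12],[0,0,0,0,0,0]]]}}

```text
time: 50.4
ee_pos: [0.6526, 0.1519, 0.063]
tcp_rot: [-180.0, 0.1, 41.7]
wrist_force: [-1.1, -2.2, 5.7]
opening: 0.0538
```

```bash
python3 - <<'E'
from h import *
o=state(); print(o["torque"]); p=cam("wrist","w28"); np.save("w28.npy",p,allow_pickle=True)
E
```

```text
t50.4 p [652.6 151.9  63. ] rot [-1.80e+02  1.00e-01  4.17e+01] F [-1.1 -2.2  5.7] op 53.8 q [ 13.  22.   9.  78.  -0. 151.]
[-0.39641788  0.13144302 -0.14064644]
```

View pics/w28.png

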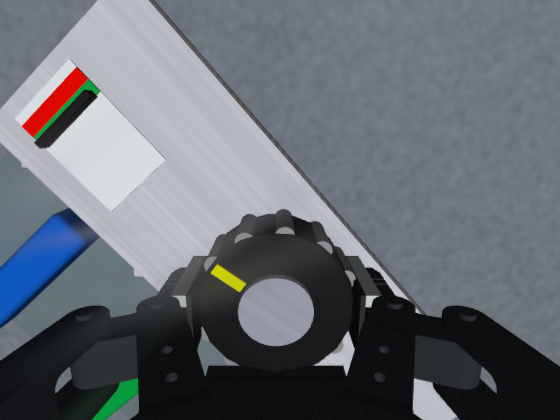

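```bash
python3 - <<'E'
from h import *
p=np.load("w28.npy",allow_pickle=True).item()
img=p["color"]; hsv=cv2.cvtColor(img,cv2.COLOR_RGB2HSV)
roi=np.zeros(img.shape[:2],bool); roi[50:160,10:120]=1
for n,m in (("tab",(img.max(2)<45)),("green",(hsv[...,0]>50)&(hsv[...,0]<85)&(hsv[...,1]>130)),("red",((hsv[...,0]<8)|(hsv[...,0]>172))&(hsv[...,1]>130))):
    pts=np.argwhere(m&roi)[:,::-1]; xy=rackxy(p,pts,.040 if n=="tab" else .038); print(n,len(pts),xy.mean(0)-[0,72],np.percentile(xy[:,1],[3,97])-72)
E
```

```text
tab 942 [30.07590234 31.59511677] [29.3 33.8]
green 414 [33.80338164 34.93623188] [31.139 36.2  ]
red 1316 [30.4868541 39.4668693] [36.7 42.2]
```

Request:
{"name": "servo_tool", "arguments": {"motion": [[[0,0,0,0,0,0.1],[0,0,0,0,0,0.1],[0,0,0,0,0,0.03],[0,0,0,0,0,0],[0,0,0,0,0,0]]]}}

```text
time: 50.95
ee_pos: [0.6525, 0.1521, 0.063]
tcp_rot: [-180.0, 0.1, 28.7]
wrist_force: [-1.1, -0.7, 5.8]
opening: 0.0539
```

Request:
{"name": "servo_tool", "arguments": {"motion": [[[0,0,0,0,0,0],[0,0,0,0,0,0],[0,0,0,0,0,0],[0,0,0,0,0,0]]], "gripper": 80}}

```text
time: 51.35
ee_pos: [0.6523, 0.1525, 0.0621]
tcp_rot: [-179.9, 0.1, 28.8]
wrist_force: [-0.3, -0.4, -0.1]
opening: 0.0799
```

Request:
{"name": "servo_tool", "arguments": {"motion": [[[0,0,-30,0,0,0],[0,0,-40,0,0,0],[0,0,-40,0,0,0],[0,0,0,0,0,0]]]}}

```text
time: 51.75
ee_pos: [0.6544, 0.1529, 0.179]
tcp_rot: [179.9, -0.4, 28.8]
wrist_force: [0.8, -0.7, 0.2]
opening: 0.0803
```

```bash
python3 - <<'E'
from h import *
o=state(); p=cam("wrist","w29"); np.save("w29.npy",p,allow_pickle=True)
go([.6,.1,.2],39)
go([.6,.1,.2],125)
E
```

```text
t51.8 p [654.4 152.9 179. ] rot [179.9  -0.4  28.8] F [ 0.8 -0.7  0.2] op 80.3 q [ 13.  21.  21.  90.   0. 164.]
n 2
[-36.2, 10.2, -12.2, 0.0002, -0.0019, -0.0894]
[-37.0, 6.9, -12.2, 0.0002, -0.0019, -0.0894]
n 12
[-6.0, 1.7, -2.0, 0.0003, -0.0002, -0.14]
[-6.2, 0.8, -2.0, 0.0003, -0.0002, -0.14]
[-6.3, -0.0, -2.0, 0.0003, -0.0002, -0.14]
[-6.2, -0.9, -2.0, 0.0003, -0.0002, -0.14]
[-6.0, -1.8, -2.0, 0.0003, -0.0002, -0.14]
[-5.7, -2.6, -2.0, 0.0003, -0.0002, -0.14]
[-5.3, -3.4, -2.0, 0.0003, -0.0002, -0.14]
[-4.8, -4.1, -2.0, 0.0003, -0.0002, -0.14]
[-4.2, -4.7, -2.0, 0.0003, -0.0002, -0.14]
[-3.5, -5.2, -2.0, 0.0003, -0.0002, -0.14]
[-2.7, -5.7, -2.0, 0.0003, -0.0002, -0.14]
[-1.9, -6.0, -2.0, 0.0003, -0.0002, -0.14]
```

View pics/w29.png

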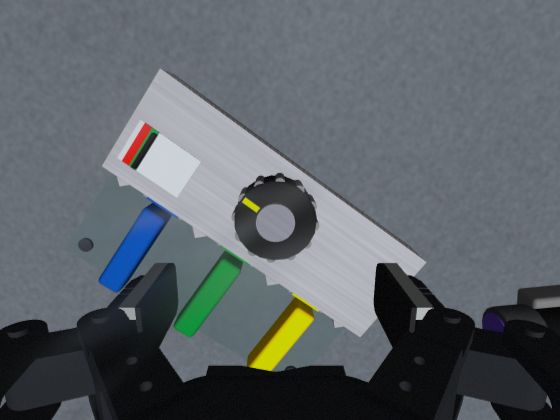

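The pointer is in green, with green showing on both sides, and all three scrapers are in place. I'll enlarge to verify and plan the move to the torch.

```bash
python3 - <<'E'
from h import *
p=np.load("w29.npy",allow_pickle=True).item()
img=p["color"]
cv2.imwrite("pics/w29c.png",cv2.resize(img[110:205,100:210,::-1],None,fx=6,fy=6,interpolation=cv2.INTER_CUBIC))
go([.6,-.16,.21],20,7)
E
```

```text
n 7
[-28.2, 35.5, -5.0, -0.0, -0.0006, 0.0218]
[-27.4, 36.1, -5.0, -0.0, -0.0006, 0.0218]
[-26.6, 36.7, -5.0, -0.0, -0.0006, 0.0218]
[-25.8, 37.2, -4.9, -0.0, -0.0006, 0.0218]
[-25.0, 37.8, -4.9, -0.0, -0.0006, 0.0218]
[-24.2, 38.3, -4.9, -0.0, -0.0006, 0.0218]
[-23.4, 38.8, -4.9, -0.0, -0.0006, 0.0218]
```

View pics/w29c.png

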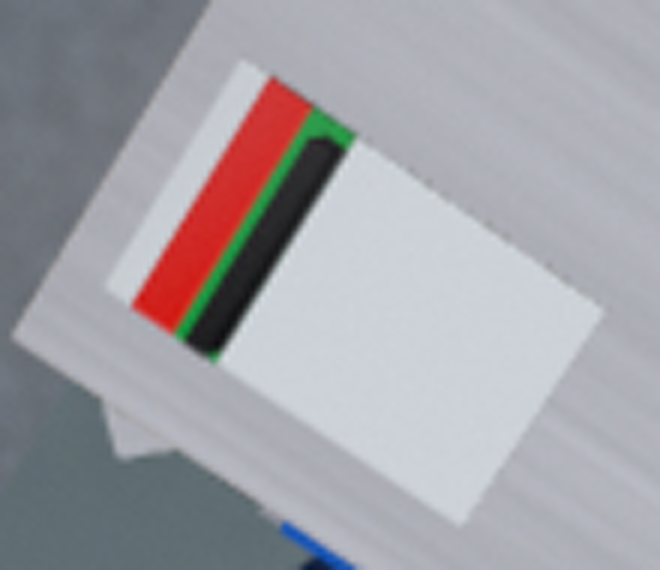

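```bash
python3 - <<'E'
from h import *
s=tf(30,104); y=np.radians(28.8); t=s-.066*np.array([np.cos(y),np.sin(y)]); print(s,t); go([*t,.17],28.8,3)
E
```

```text
[0.64406131 0.25751464] [0.58622507 0.22571889]
n 3
[-8.1, -32.2, 1.9, 0.0, -0.0013, -0.0003]
[-8.1, -32.2, 1.9, 0.0, -0.0013, -0.0003]
[-8.0, -32.2, 1.9, 0.0, -0.0013, -0.0003]
```

Request:
{"name": "servo_tool", "arguments": {"motion": [[[-8,-32,3,0,0,0],[-8,-32,3,0,0,0],[-8,-32,3,0,0,0],[0,0,0,0,0,0],[0,0,0,0,0,0]]]}}

```text
time: 52.3
ee_pos: [0.5847, 0.2254, 0.1625]
tcp_rot: [-179.9, 0.2, 28.8]
wrist_force: [0.1, -0.5, 0.7]
opening: 0.08
```

```bash
python3 - <<'E'
from h import *
o=state(); p=cam("wrist","w30"); np.save("w30.npy",p,allow_pickle=True)
c=proj(p,[[*tf(30,104),.038]])[0]; print(c,-p["R"].T@p["t"])
u,v=map(int,c)
cv2.imwrite("pics/w30c.png",cv2.resize(p["color"][v-50:v+50,u-60:u+60,::-1],None,fx=6,fy=6,interpolation=cv2.INTER_CUBIC))
E
```

```text
t52.3 p [584.7 225.4 162.5] rot [-179.9    0.2   28.8] F [ 0.1 -0.5  0.7] op 80.0 q [ 21.  15.  12.  87.   0. 172.]
[276.81666143 110.96202699] [0.64064691 0.25645122 0.28639602]
```

View pics/w30c.png

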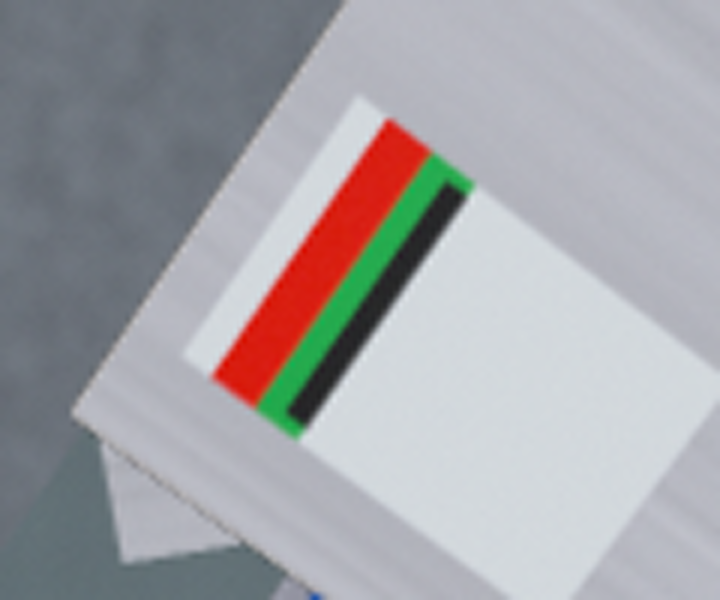

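The pointer reads ≈31.7 mm. That is in green, but below "firm" at 33, so I'll add about 0.3 rad.

```bash
python3 - <<'E'
from h import *
go([.6522,.1522,.13],83,7)
E
```

```text
n 7
[3.4, 13.7, 4.6, -0.0003, 0.0002, -0.1352]
[1.5, 14.0, 4.6, -0.0003, 0.0002, -0.1352]
[-0.4, 14.1, 4.6, -0.0003, 0.0002, -0.1352]
[-2.3, 13.9, 4.7, -0.0003, 0.0002, -0.1352]
[-4.1, 13.5, 4.7, -0.0003, 0.0002, -0.1352]
[-5.9, 12.8, 4.7, -0.0003, 0.0002, -0.1352]
[-7.6, 11.9, 4.7, -0.0003, 0.0002, -0.1352]
```

Request:
{"name": "servo_tool", "arguments": {"motion": [[[3.5,13.5,5,0,0,-0.135],[1.5,14,5,0,0,-0.135],[-0.5,14,5,0,0,-0.135],[-2.5,14,5,0,0,-0.135],[-4,13.5,5,0,0,-0.135]]]}}

```text
time: 52.85
ee_pos: [0.6339, 0.1717, 0.1375]
tcp_rot: [-179.9, 0.0, 67.7]
wrist_force: [0.7, 0.1, -0.3]
opening: 0.0801
```

Request:
{"name": "servo_tool", "arguments": {"motion": [[[-6,13,5,0,0,-0.135],[-7.5,12,5,0,0,-0.135],[0,0,0,0,0,0],[0,0,0,0,0,0]]]}}

```text
time: 53.25
ee_pos: [0.6524, 0.1517, 0.1277]
tcp_rot: [-179.8, -0.0, 82.6]
wrist_force: [-0.4, -0.2, 1.0]
opening: 0.0798
```

```bash
python3 - <<'E'
from h import *
o=state(); go([.6522,.1522,.062],o["tcp_rot"][2],4)
E
```

```text
t53.2 p [652.4 151.7 127.7] rot [-179.8   -0.    82.6] F [-0.4 -0.2  1. ] op 79.8 q [ 13.  21.  16.  85.   0. 110.]
n 4
[0.1, -0.0, 16.4, -0.0007, -0.0, 0.0]
[0.1, -0.0, 16.4, -0.0007, -0.0, 0.0]
[0.1, -0.0, 16.4, -0.0007, -0.0, 0.0]
[0.1, -0.0, 16.4, -0.0007, -0.0, 0.0]
```

Request:
{"name": "servo_tool", "arguments": {"motion": [[[0,0,16,0,0,0],[0,0,16,0,0,0],[0,0,16,0,0,0],[0,0,16,0,0,0],[0,0,0,0,0,0]]]}}

```text
time: 53.75
ee_pos: [0.6507, 0.1524, 0.0613]
tcp_rot: [-179.7, 0.1, 82.8]
wrist_force: [0.0, 0.2, 0.1]
opening: 0.0801
```

Request:
{"name": "servo_tool", "arguments": {"motion": [[[0,0,0,0,0,0],[0,0,0,0,0,0],[0,0,0,0,0,0],[0,0,0,0,0,0]]], "gripper": 40}}

```text
time: 54.15
ee_pos: [0.6531, 0.1526, 0.0661]
tcp_rot: [179.9, -0.1, 82.9]
wrist_force: [0.7, -0.6, 5.9]
opening: 0.0535
```

Request:
{"name": "servo_tool", "arguments": {"motion": [[[0,0,0,0,0,0.1],[0,0,0,0,0,0.1],[0,0,0,0,0,0.1],[0,0,0,0,0,0],[0,0,0,0,0,0]]]}}

```text
time: 54.65
ee_pos: [0.6532, 0.1525, 0.066]
tcp_rot: [180.0, -0.1, 65.7]
wrist_force: [2.3, -1.1, 5.9]
opening: 0.0535
```

```bash
python3 - <<'E'
from h import *
o=state(); print(o["torque"])
E
```

```text
t54.6 p [653.2 152.5  66. ] rot [ 1.80e+02 -1.00e-01  6.57e+01] F [ 2.3 -1.1  5.9] op 53.5 q [ 13.  22.  10.  78.   0. 127.]
[-0.21920988 -0.36149557 -0.07739313]
```

Request:
{"name": "servo_tool", "arguments": {"motion": [[[0,0,0,0,0,0],[0,0,0,0,0,0],[0,0,0,0,0,0],[0,0,0,0,0,0]]], "gripper": 80}}

```text
time: 55.05
ee_pos: [0.652, 0.1525, 0.0641]
tcp_rot: [-179.9, 0.0, 65.7]
wrist_force: [0.3, -0.1, -0.0]
opening: 0.0798
```

Request:
{"name": "servo_tool", "arguments": {"motion": [[[0,0,-30,0,0,0],[0,0,-40,0,0,0],[0,0,-30,0,0,0],[0,0,0,0,0,0]]]}}

```text
time: 55.45
ee_pos: [0.6539, 0.1528, 0.1697]
tcp_rot: [179.8, -0.2, 65.7]
wrist_force: [0.2, 0.6, 0.4]
opening: 0.0801
```

```bash
python3 - <<'E'
from h import *
o=state(); p=cam("wrist","w31"); np.save("w31.npy",p,allow_pickle=True)
c=proj(p,[[*tf(30,104),.038]])[0]; print(c,-p["R"].T@p["t"])
u,v=map(int,c);x0=max(0,u-60);y0=max(0,v-50)
cv2.imwrite("pics/w31c.png",cv2.resize(p["color"][y0:v+50,x0:u+60,::-1],None,fx=6,fy=6,interpolation=cv2.INTER_CUBIC))
s=tf(30,104); y=np.radians(o["tcp_rot"][2]); t=s-.066*np.array([np.cos(y),np.sin(y)]); print(s,t); go([*t,.16],o["tcp_rot"][2],3)
E
```

```text
t55.5 p [653.9 152.8 169.7] rot [179.8  -0.2  65.7] F [0.2 0.6 0.4] op 80.1 q [ 13.  21.  20.  89.   0. 127.]
[199.30165923  76.41722181] [0.67859045 0.2115195  0.29404669]
[0.64406131 0.25751464] [0.6169105 0.1973579]
n 3
[8.6, -17.2, 2.3, 0.0004, -0.0008, 0.0]
[8.6, -17.2, 2.3, 0.0004, -0.0008, 0.0]
[8.6, -17.2, 2.3, 0.0004, -0.0008, 0.0]
```

View pics/w31c.png

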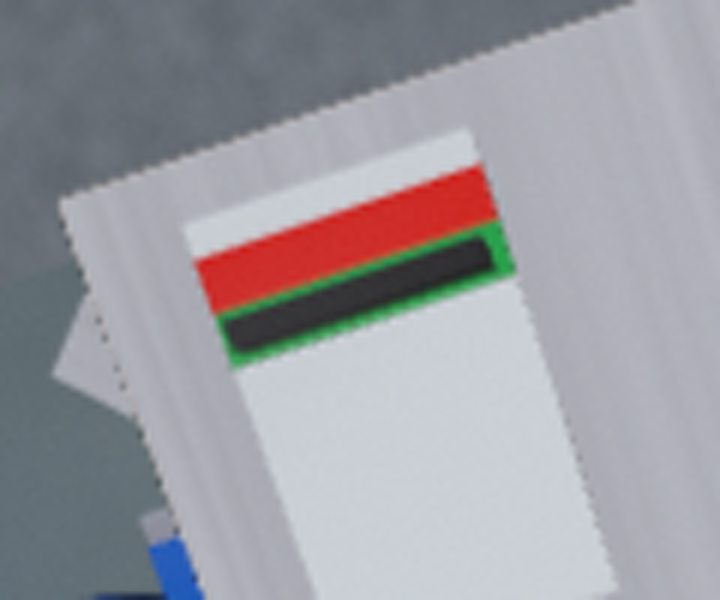

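The pointer is now about mid-green (≈32.8 mm), with green visible on both sides. Moving to the torch.

```bash
python3 - <<'E'
from h import *
go([.6,-.155,.21],25,8)
E
```

```text
n 8
[-37.8, 9.8, -5.5, 0.0001, -0.0003, 0.0888]
[-36.8, 13.1, -5.4, 0.0001, -0.0003, 0.0888]
[-35.5, 16.3, -5.4, 0.0001, -0.0003, 0.0888]
[-33.9, 19.4, -5.4, 0.0001, -0.0003, 0.0888]
[-32.0, 22.3, -5.4, 0.0001, -0.0003, 0.0888]
[-29.9, 25.0, -5.4, 0.0001, -0.0003, 0.0888]
[-27.6, 27.6, -5.4, 0.0001, -0.0003, 0.0888]
[-25.0, 29.9, -5.4, 0.0001, -0.0003, 0.0888]
```

Request:
{"name": "servo_tool", "arguments": {"motion": [[[-38,10,-5,0,0,0.089],[-37,13,-5,0,0,0.089],[-35,16,-5,0,0,0.089],[-34,19,-5,0,0,0.089],[-32,22,-5,0,0,0.089]]], "gripper": 0}}

```text
time: 56.0
ee_pos: [0.6175, -0.0408, 0.1878]
tcp_rot: [-179.8, 0.2, 40.0]
wrist_force: [1.7, -0.3, 0.5]
opening: 0.0067
```

Request:
{"name": "servo_tool", "arguments": {"motion": [[[-30,25,-6,0,0,0.089],[-28,28,-6,0,0,0.089],[-25,30,-6,0,0,0.089],[0,0,0,0,0,0],[0,0,0,0,0,0]]]}}

```text
time: 56.5
ee_pos: [0.5978, -0.1561, 0.2059]
tcp_rot: [-179.9, 0.2, 24.8]
wrist_force: [0.4, 0.6, -0.4]
opening: -0.0003
```

```bash
python3 - <<'E'
from h import *
o=state(); p=cam("wrist","w32"); np.save("w32.npy",p,allow_pickle=True)
for l in ("torch_button","torch"): print(l,[(d["rect"],round(d["confidence"],2)) for d in bot.look_for(p,l)])
E
```

```text
t56.5 p [ 597.8 -156.1  205.9] rot [-179.9    0.2   24.8] F [ 0.4  0.6 -0.4] op -0.3 q [-15.  14.  15.  92.   0. 141.]
torch_button [([280.1, 53.7, 38.5, 37.8], 0.83), ([406.5, 103.5, 153.5, 173.6], 0.25)]
torch [([185.7, 38.9, 176.6, 90.4], 0.74), ([281.8, 54.7, 38.9, 36.1], 0.53)]
```

View pics/w32.png

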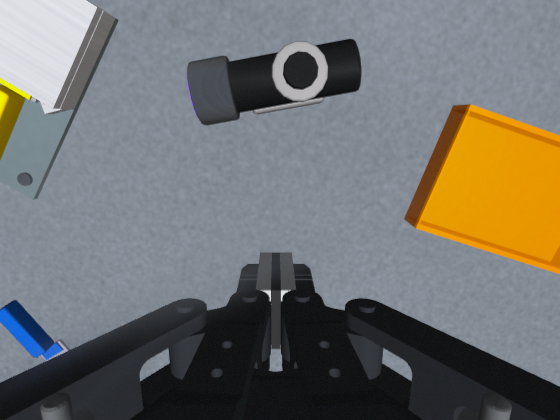

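```bash
python3 - <<'E'
from h import *
p=np.load("w32.npy",allow_pickle=True).item()
print(ray(p,[[300.5,70.5]],.076))
t=cam("top"); s=cam("scene","s2")
for q in (t,s): print([(d["rect"],round(d["confidence"],2)) for d in bot.look_for(q,"torch_button")], proj(q,ray(p,[[300.5,70.5]],.076)))
cv2.imwrite("pics/s2c.png",cv2.resize(s["color"][240:300,225:290,::-1],None,fx=9,fy=9,interpolation=cv2.INTER_CUBIC))
E
```

```text
[[ 0.6894743  -0.13150603  0.076     ]]
[] [[339.50323872 130.32570668]]
[([252.4, 269.1, 4.7, 5.8], 0.54)] [[253.71587031 268.07504885]]
```

View pics/s2c.png

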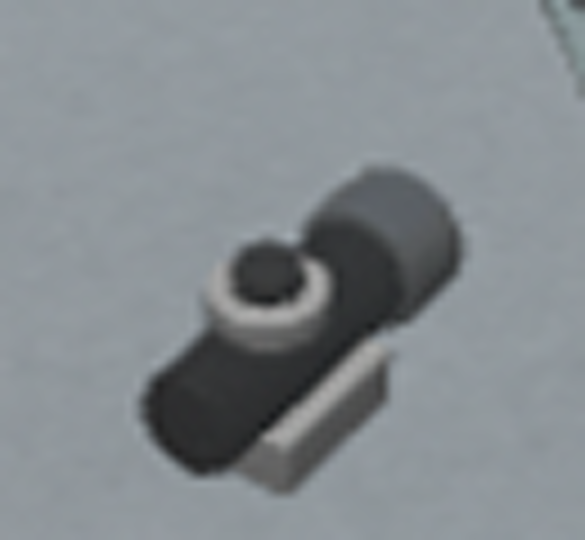

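```bash
python3 - <<'E'
from h import *
go([.6890,-.132,.115],25,4)
E
```

```text
n 4
[22.9, 4.5, 22.9, -0.0004, 0.0005, -0.0]
[22.9, 4.5, 22.9, -0.0004, 0.0005, -0.0]
[22.9, 4.5, 23.0, -0.0004, 0.0005, -0.0]
[22.9, 4.5, 23.0, -0.0004, 0.0005, -0.0]
```

Request:
{"name": "servo_tool", "arguments": {"motion": [[[23,4.5,20,0,0,0],[23,4.5,22,0,0,0],[23,4.5,22,0,0,0],[23,4.5,22,0,0,0],[0,0,0,0,0,0]]]}}

```text
time: 57.35
ee_pos: [0.6896, -0.1311, 0.1159]
tcp_rot: [-179.7, 0.3, 25.0]
wrist_force: [-1.0, -0.8, 0.3]
opening: 0.0003
```

Request:
{"name": "servo_tool", "arguments": {"motion": [[[0,0,0,0,0,0],[0,0,0,0,0,0]]]}}

```text
time: 57.55
ee_pos: [0.6891, -0.1329, 0.1223]
tcp_rot: [-180.0, 0.0, 24.9]
wrist_force: [-0.0, -0.6, 0.7]
opening: 0.0
```

```bash
python3 - <<'E'
from h import *
o=state(); go([.6890,-.132,.097],25,2); p=cam("wrist","w33"); print(proj(p,[[.689,-.132,.076]]))
E
```

```text
t57.5 p [ 689.1 -132.9  122.3] rot [-180.     0.    24.9] F [-0.  -0.6  0.7] op 0.0 q [-11.  26.  21.  85.   0. 144.]
n 2
[0.1, -0.4, 12.7, -0.0003, 0.0003, -0.0006]
[0.1, -0.4, 12.7, -0.0003, 0.0003, -0.0006]
[[274.17937763 246.13466159]]
```

View pics/w33.png

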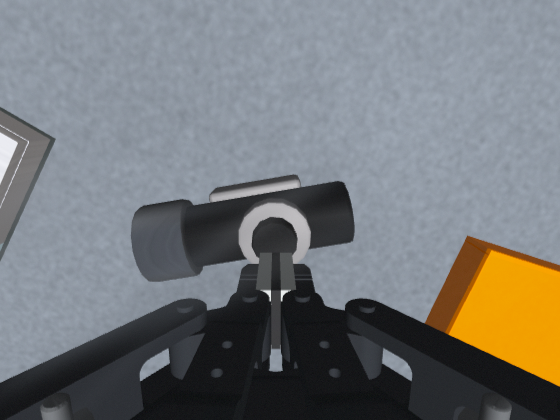

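Request:
{"name": "servo_tool", "arguments": {"motion": [[[0,0,12,0,0,0],[0,0,12,0,0,0],[0,0,0,0,0,0],[0,0,0,0,0,0]]]}}

```text
time: 58.0
ee_pos: [0.6886, -0.1329, 0.0965]
tcp_rot: [-179.9, 0.1, 24.9]
wrist_force: [-0.6, 1.0, 0.1]
opening: 0.0001
```

Request:
{"name": "servo_tool", "arguments": {"motion": [[[0,0,2,0,0,0],[0,0,0,0,0,0]]]}}

```text
time: 58.2
ee_pos: [0.6892, -0.1329, 0.0951]
tcp_rot: [-179.9, 0.1, 24.9]
wrist_force: [-0.3, -0.3, 0.7]
opening: 0.0003
```

```bash
python3 - <<'E'
from h import *
state()
E
```

```text
t58.2 p [ 689.2 -132.9   95.1] rot [-1.799e+02  1.000e-01  2.490e+01] F [-0.3 -0.3  0.7] op 0.3 q [-11.  26.  18.  83.   0. 144.]
```

Request:
{"name": "servo_tool", "arguments": {"motion": [[[0,0,2,0,0,0],[0,0,0,0,0,0],[0,0,0,0,0,0]]]}}

```text
time: 58.5
ee_pos: [0.6892, -0.1329, 0.0933]
tcp_rot: [-179.9, 0.1, 24.9]
wrist_force: [-0.4, -1.0, 2.9]
opening: 0.0004
```

Request:
{"name": "servo_tool", "arguments": {"motion": [[[0,0,2,0,0,0],[0,0,0,0,0,0],[0,0,0,0,0,0]]]}}

```text
time: 58.8
ee_pos: [0.6893, -0.1329, 0.0912]
tcp_rot: [-179.9, 0.1, 24.9]
wrist_force: [0.1, 0.0, 4.0]
opening: 0.0001
```

Request:
{"name": "servo_tool", "arguments": {"motion": [[[0,0,2,0,0,0],[0,0,0,0,0,0],[0,0,0,0,0,0]]]}}

```text
time: 59.1
ee_pos: [0.6892, -0.1329, 0.0892]
tcp_rot: [-179.9, 0.1, 24.9]
wrist_force: [0.0, -1.2, 4.6]
opening: 0.0001
```

Request:
{"name": "servo_tool", "arguments": {"motion": [[[0,0,1,0,0,0],[0,0,0,0,0,0],[0,0,0,0,0,0]]]}}

```text
time: 59.4
ee_pos: [0.6892, -0.1329, 0.089]
tcp_rot: [-180.0, 0.0, 24.9]
wrist_force: [-2.2, -0.2, 9.0]
opening: -0.0002
```

Request:
{"name": "servo_tool", "arguments": {"motion": [[[0,0,1,0,0,0],[0,0,0,0,0,0],[0,0,0,0,0,0]]]}}

```text
time: 59.7
ee_pos: [0.6893, -0.1329, 0.0889]
tcp_rot: [-180.0, 0.0, 24.9]
wrist_force: [-4.2, 0.8, 13.3]
opening: 0.0002
```

```bash
python3 - <<'E'
from h import *
state()
E
```

```text
t59.7 p [ 689.3 -132.9   88.9] rot [-180.     0.    24.9] F [-4.2  0.8 13.3] op 0.2 q [-11.  26.  18.  82.   0. 144.]
```

The button bottomed out: about 6 mm of travel, spring force 4.6 N just before, then a hard stop at 13 N. Letting go.

Request:
{"name": "servo_tool", "arguments": {"motion": [[[0,0,-10,0,0,0],[0,0,-30,0,0,0],[0,0,-40,0,0,0],[0,0,-20,0,0,0],[0,0,0,0,0,0]]]}}

```text
time: 60.2
ee_pos: [0.6902, -0.133, 0.1905]
tcp_rot: [179.9, -0.1, 24.9]
wrist_force: [0.3, -0.3, 0.3]
opening: 0.0001
```

```bash
python3 - <<'E'
from h import *
state(); p=cam("top","t9"); s=cam("scene","s9"); 
cv2.imwrite("pics/t9c.png",cv2.resize(p["color"][90:320,90:460,::-1],None,fx=2.15,fy=2.15,interpolation=cv2.INTER_CUBIC))
cv2.imwrite("pics/s9c.png",cv2.resize(s["color"][190:340,140:430,::-1],None,fx=2.7,fy=2.7,interpolation=cv2.INTER_CUBIC))
go([.54,.13,.26],25)
E
```

```text
t60.2 p [ 690.2 -133.   190.5] rot [ 1.799e+02 -1.000e-01  2.490e+01] F [ 0.3 -0.3  0.3] op 0.1 q [-11.  26.  29.  93.   0. 144.]
n 7
[-3.5, -43.1, -10.4, -0.0003, 0.0003, -0.0002]
[-3.5, -43.1, -10.5, -0.0003, 0.0003, -0.0002]
[-3.5, -43.1, -10.5, -0.0003, 0.0003, -0.0002]
[-3.5, -43.1, -10.5, -0.0003, 0.0003, -0.0002]
[-3.5, -43.1, -10.5, -0.0003, 0.0003, -0.0002]
[-3.5, -43.1, -10.5, -0.0003, 0.0003, -0.0002]
[-3.5, -43.0, -10.5, -0.0003, 0.0003, -0.0002]
```

View pics/t9c.png

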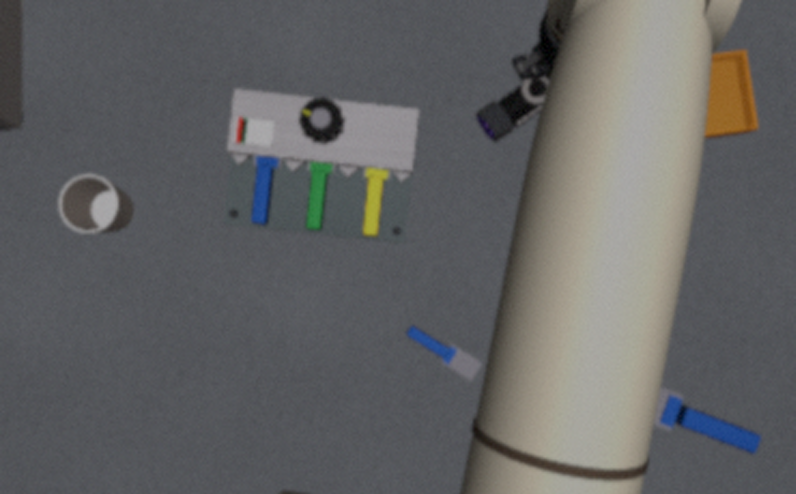

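View pics/s9c.png

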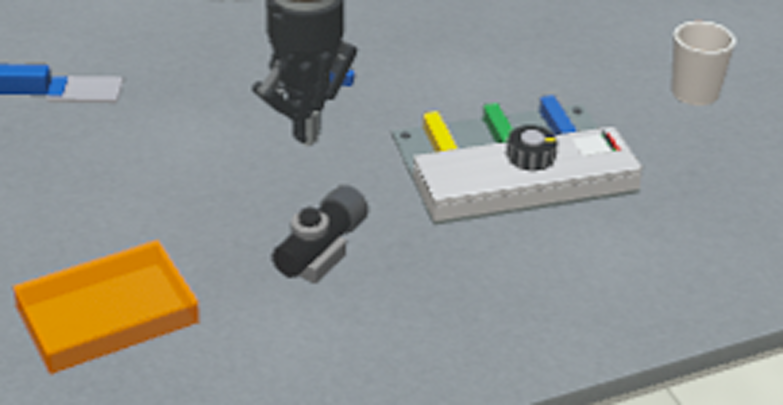

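Cup, cover and scrapers are all in place. One last close look at depth and gauge.

Request:
{"name": "servo_tool", "arguments": {"motion": [[[-3,-43,-10,0,0,0],[-3,-43,-10,0,0,0],[-3,-43,-10,0,0,0],[-4,-43,-10,0,0,0],[-4,-43,-10,0,0,0]]]}}

```text
time: 60.8
ee_pos: [0.5817, 0.0562, 0.2354]
tcp_rot: [-179.9, 0.3, 24.9]
wrist_force: [0.4, 0.7, 0.0]
opening: -0.0005
```

Request:
{"name": "servo_tool", "arguments": {"motion": [[[-4,-43,-10,0,0,0],[-10,-43,-10,0,0,0],[-20,0,0,0,0,0],[0,0,0,0,0,0],[0,0,0,0,0,0]]]}}

```text
time: 61.3
ee_pos: [0.5162, 0.1185, 0.2562]
tcp_rot: [-179.9, 0.2, 24.9]
wrist_force: [-0.9, 0.1, 0.2]
opening: 0.0001
```

```bash
python3 - <<'E'
from h import *
state(); p=cam("wrist","w34"); np.save("w34.npy",p,allow_pickle=True)
E
```

```text
t61.3 p [516.2 118.5 256.2] rot [-179.9    0.2   24.9] F [-0.9  0.1  0.2] op 0.1 q [ 13.   2.   8.  96.   0. 168.]
```

View pics/w34.png

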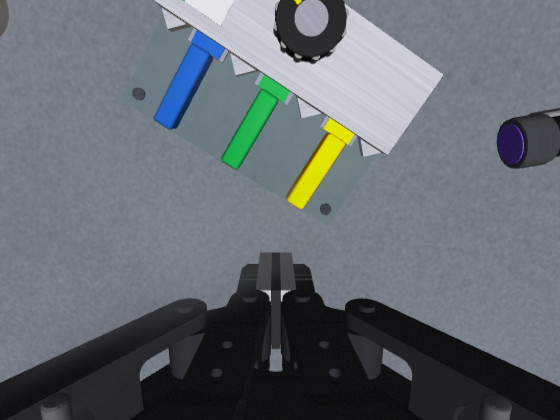

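```bash
python3 - <<'E'
from h import *
p=np.load("w34.npy",allow_pickle=True).item()
print(rackxy(p,[(166,125),(231,165),(297,206)],.028).tolist())
p=np.load("w31.npy",allow_pickle=True).item(); t=cam("top")
hs=cv2.cvtColor(t["color"],cv2.COLOR_RGB2HSV)
bot.job_done(); print("done")
E
```

```text
[[-88.6, 70.0], [-89.0, -2.3], [-89.8, -80.4]]
the job is handed in; nothing more can be done
done
```

I finished the job and handed it in at about 61 s of the 210 s allowed; no verdict was reported.

- **Scrapers:** All three were there. Middle-sized blue went into the left slot, green into the middle and yellow into the right. I pushed each until it stopped against the end wall at 15–26 N.
- **Green knocked out:** Before I turned the wheel, green was knocked about 8 mm out and 7° askew. I gripped it again, realigned it and pushed it back home.
- **Wheel:** I wound it clockwise in three grips. The first reading was about 31.7 mm, in green but a bit slack. I added 0.3 rad, and by eye in an enlarged picture the pointer then stood at about 32.8 mm, close to mid-green.
- **Torch:** I pressed the button to its stop, about 6 mm of travel with 4.6 N of spring force and then 13 N at the stop, and let go.

**Last checks:** The handle rears measured 89–90 mm before the mouths, all about the same, against 91 expected. The earlier front edges read 13–14 mm against 11 expected. I put both differences down to rounded edges and calibration. The cup and vat cover showed no movement in the top and scene pictures, though the arm hid part of the cover in the top one.

**What disagreed:** Adding up the turns gave about 33.4 mm where the camera showed 31.7; I trusted the camera. The pointer was out of view in the final close picture, so its last reading is from just before I pressed the torch.

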